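Hang a shelf bracket on a slotted rack

TASK

Hang the blue shelf bracket on the black rack: put its two claws into the pair of slots ringed in yellow, then press it down until the orange latch snaps out through the bracket's window and locks it fully home. Let go of it, and leave the carton, the green bin and the box on the shelf above where they are.

Things in the scene. Friction and masses are not known exactly. Their poses are not given: they have to be found in the camera images.
- rib (a point): Centre of the yellow grip rib of the loose blue bracket (0.25-0.5 kg), which starts standing level on the table. Axes: x from the bracket's front edge towards its claws, y left, z up. The rib is an upright plate 50 long (x), 14 thick (y), its top 56 above the bracket's underside, on the deck; this point is 35 above the underside.
- window (a point): On the bracket, same axes: centre of the lower edge of the window in the back plate, on the plate's rear face; 48 in +x, 31 below the rib's centre. Window 32 wide, 20 high; it takes the latch. Plate 130 wide, 4 thick, 80 high from the underside, at the +x end of the deck (120 along x, 130 wide, 4 thick). The underside is 4 below this point.
- claws (a point): On the bracket, same axes: on the back plate's rear face midway between the two steel claws, level with the undersides of their tongues; 48 in +x, 33 above the rib's centre. Claws at y -45 and +45, 6 wide; each tongue, 8 high, runs 8 out in +x to a lip 5 thick that hangs 18 below the tongue's underside.
- slots (a point): On the fixed black rack's front face, midway between the yellow-ringed slots, at their bottom edges (138-178 over the table). x into the face, away from the robot; z up. Slots at y -45 and +45, 14 wide, 36 high; face 5 thick, hollow behind. Claws enter along +x, bracket level, 18 to 28 above home, then go down; home = the claws point on this point (3 play in x), axes agreeing.
- overhang (a point): On the rack, same axes as the slots: middle of the lower front edge of the orange front beam of a wire shelf 200 wide, 60 out from the face and 112 above the slots' point. Under it a hand held upright cannot bring the bracket in: tilt it 30 to 45 degrees, fingertips towards the rack. A low plinth stands beneath the slots, 30 out from the face.
- latch (a joint): Orange spring latch between the uprights; wedge nose 18 wide, 6 out of the face, 51 to 62 below the slots' point. Metres: 0 out (at rest, and when locked), up to 0.009 pushed in. The bracket rests on the wedge 9 to 16 above home; pressed down with 10 to 22 N at the rib it pushes the nose in, which snaps out over the window's lower edge in the last 2 mm.
- carton: Loose cardboard carton 75 x 90 x 55 high on the table, origin under its centre; leave it alone.
- bin: Loose open green bin 100 x 80 x 50 high on the table, origin under its centre; leave it alone.
- topbox: Loose cardboard box 80 x 100 x 60 high on the wire shelf above the slots, origin under its centre; leave it alone.
Things that resemble listed ones, but are neither listed nor needed, are in the scene too. What is meant by the part that bears rib is not turquoise, and is the larger of those in its own colour.

How it is judged:
By the outcome, as a careful person would: the job done as asked, in the order asked, and still so for the second after the job is handed in, with the robot touching nothing.
It also fails if it takes over 50 s, if anything falls off the work surface, if the arm or the gripper's body presses on something with over 40 N, if the wrist force passes 120 N, or if a joint passes its speed limit or range.

ROBOT

A 6-joint arm with a two-finger parallel gripper is mounted at the origin on the work surface. World frame = base frame: x ahead of the robot, y to its left, z up, the work surface at z = 0. Lengths are in m, angles in degrees, forces in N, time in s.
With the tool pointing down it reaches from about 0.375 to 0.9 m from the base axis. Payload 3.1 kg.
Tool frame: the origin (TCP) lies on the centre line of the jaws, within the pads' length; the fingertips stand finger_overhang ahead of it and the grasp point (between the pads) lies 5 mm behind it (finger_overhang is the distance from the TCP to the fingertips, in m); z points along the fingers, y is the line along which they close (so a half turn about z gives the same grasp; the last joint's range is limited). The gripper opens to 87 mm and grips with 3 to 60 N. Pads are 19 mm wide; open, the fingers measure 117 mm over their backs; the gripper's body (75 mm by 190 mm) begins 51 mm behind the grasp point.
Start: joints at [-85.17, 30.224, 82.088, -0, 67.689, -10.227], TCP at [0.162, -0.604, 0.213] pointing down, gripper open.
Joint ranges: [-176.69, 176.69], [-43.24, 126.21], [12.49, 139.97], [-82, 262], [0, 151.66], [-163.58, 163.58]. Speed limits (degrees/s): [159.86, 159.86, 180, 180, 180, 180].

INTERFACE

Orientations are given as a 3x3 rotation matrix whose columns are the frame's x, y, z axes.
In Python, from rig import read_state, capture, calibration, hand_in, finger_overhang gives the robot as it stands.
- The arm moves only by the tool send_rows, never from a script. Its argument "plan" is a list of rows, each a list of 5 numbers: the closure in counts, from 0 (fully open) to 255 (shut), then the shift along the tool's x, y, z in m, then the turn about the tool's z in rad. A call has 1 to 20 rows; each row shifts and turns the commanded pose from where the row before left it, along the tool's axes as they then stand; what a row does not reach is not made up. A row lasts 1/12 s, in which the tool goes at most 41.7 mm and 7.16 degrees, less where a joint would pass 70% of its speed; a pose out of reach is approached as far as the arm can. A call is refused whole if a number of a shift passes 0.0417 or a number of a turn 0.125, either way. A call with a gripper value outside its range is refused whole. The fingers move at their own pace and stop on an object; the grip force is fixed at half the most. Time passes only in rows, so rows that do not move let the fingers close. It gives the time, the measured TCP pose, the force, the opening and the grip force at its end, in the units of the state.
- read_state(): the state, without advancing time (a new reading comes with each control period).
- capture(name): name is "scene" or "top"; returns (picture, depth): 480x640x3 uint8, blue, green, red; 480x640 float32, m along the optical axis (not along the pixel's ray), 0 where there is no reading.
- calibration(name): a dict with "fx", "fy", "cx", "cy" (pixels), "xyz" and "rotation" of the camera in the world. Camera axes: x right, y down, z forward; pixel columns grow to the right and rows downward; lengths in m; the calibration is good to about 2 mm. A picture is of the moment at which its call begins. calibration takes no time and is no camera call.
- hand_in(): hands the job in; it is judged then, once.
The state is a dict: "time_s": time; "joint_positions": joint angles; "qvel": joint speeds; "tau": joint torques, N m; "position": TCP position; "tcp_rot": TCP orientation; "force": force on the tool from outside, world axes, zero at the start; "moment": the same for the moment, N m; "opening": opening from 0.0 (shut) to 1.0 (fully open); "grasp_force": force on a finger pad.
Only numpy, scipy, OpenCV 4.12 (cv2) and the standard library are available. Lean on these libraries where they do the work, as an engineer would, in place of code of your own. Each camera call takes 0.05 s, during which the arm holds its last target. There are 200 camera calls.

## Working session

There is one attempt and no reset: what is moved stays moved. The work goes in short steps, Python scripts to look and compute and a tool call to move; the robot and the scene stay as the last step left them, time stands still between calls to the robot, and variables do not carry over. Pictures are saved under pics/ and viewed, at most 10 in all, crops included, and the job is handed in when it is done.

Besides the shell and the picture viewer there is one more tool, called by a JSON object that holds its "op" and its "data". send_rows: Moves the arm, as the interface text tells. Its arguments: {"type":"object","properties":{"plan":{"type":"array","items":{"type":"array","items":{"type":"number"}}}},"required":["plan"]}

```bash
mkdir -p pics
python3 - <<'E'
from rig import *
import rig,cv2,numpy as np
for n in("scene","top"):
    im,d=capture(n); cv2.imwrite(f"pics/{n}0.png",im); np.savez(f"/tmp/{n}0.npz",im=im,d=d); print(n,calibration(n),(d>0).mean())
s=read_state();print(finger_overhang,s['position'],s['tcp_rot'],s['opening'],s['time_s'])
E
```

```text
scene {'fx': 441.9623014967574, 'fy': 441.9623014967574, 'cx': 319.2755756432653, 'cy': 238.08936321652442, 'xyz': array([ 1.32879991, -0.05657673,  0.82205289]), 'rotation': array([[-0.04386804,  0.61649675, -0.78613444],
       [ 0.9989114 ,  0.01457339, -0.04431282],
       [-0.01586206, -0.78722257, -0.61646494]])} 0.99603515625
top {'fx': 572.9531755977322, 'fy': 572.9531755977322, 'cx': 315.4435805503735, 'cy': 243.28556734541215, 'xyz': array([ 0.39974032, -0.06591568,  1.32911691]), 'rotation': array([[-0.00224034, -0.99232853,  0.1236085 ],
       [-0.9996133 , -0.00120377, -0.02778132],
       [ 0.02771699, -0.12362294, -0.9919421 ]])} 0.9958463541666667
0.014 [ 0.16236182 -0.60283236  0.2116755 ] [[ 9.65655637e-01  2.59825264e-01 -1.48416195e-04]
 [ 2.59825050e-01 -9.65653722e-01  1.95749616e-03]
 [ 3.65288306e-04 -1.92882945e-03 -9.99998073e-01]] 0.9981808193116494 0.1
```

View pics/scene0.png

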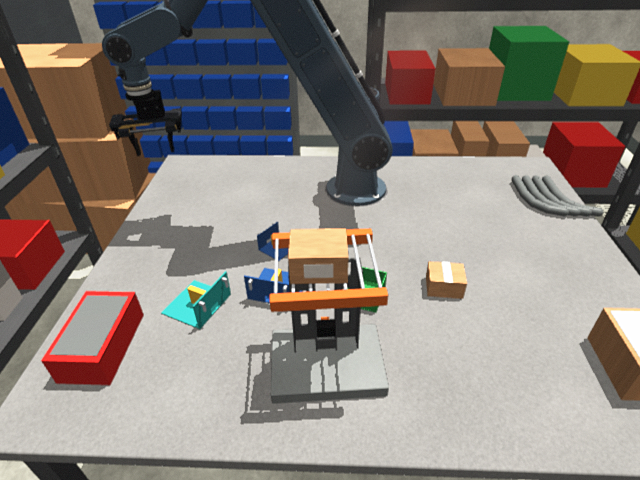

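View pics/top0.png

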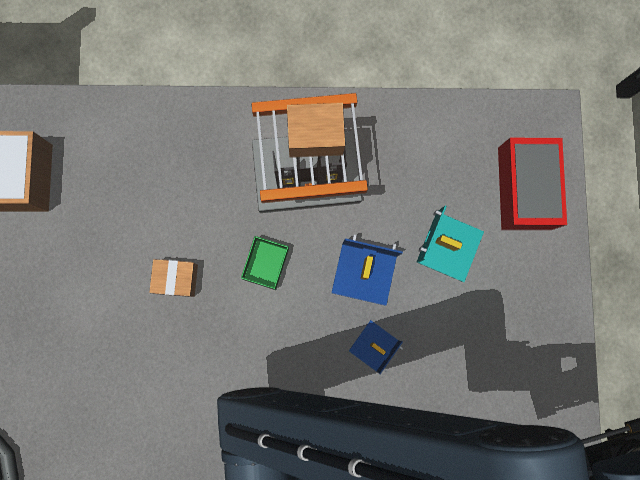

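The scene view shows the rack from behind, with the front orange beam at about (322,237) and the rear one at (330,299). In the top view the front beam is the lower one, from (262,195) to (366,186).

Things that could be taken for the bracket, in top-view pixels:
- Large blue with yellow rib, (368,268)
- Small blue, (376,347)
- Turquoise, (450,243)

I choose the large blue one at (368,268).

```bash
cat > h.py <<'E'
from rig import *
import cv2,numpy as np
def cloud(n,d):
    c=calibration(n);v,u=np.mgrid[:480,:640]
    p=np.dstack([(u-c['cx'])/c['fx']*d,(v-c['cy'])/c['fy']*d,d])
    return p@c['rotation'].T+c['xyz']
def ray(n,u,v,z):
    c=calibration(n);r=c['rotation']@np.array([(u-c['cx'])/c['fx'],(v-c['cy'])/c['fy'],1]);return c['xyz']+r*(z-c['xyz'][2])/r[2]
def proj(n,P):
    c=calibration(n);q=(np.asarray(P)-c['xyz'])@c['rotation'];return q[...,0]/q[...,2]*c['fx']+c['cx'],q[...,1]/q[...,2]*c['fy']+c['cy']
E
python3 - <<'E'
from h import *
D={n:np.load(f"/tmp/{n}0.npz") for n in("scene","top")}
im=D["top"]["im"]; P=cloud("top",D["top"]["d"]); hsv=cv2.cvtColor(im,cv2.COLOR_BGR2HSV)
a=cv2.resize(im[85:215,240:380],None,fx=4,fy=4,interpolation=2)
b=cv2.resize(im[230:310,325:410],None,fx=2.5,fy=2.5,interpolation=2)
o=np.zeros((600,800,3),np.uint8);o[:520,:560]=a;o[:b.shape[0],570:570+b.shape[1]]=b
cv2.imwrite("pics/crop1.png",o)
def m(lo,hi,box):
    k=cv2.inRange(hsv,lo,hi);z=np.zeros_like(k);u0,v0,u1,v1=box;z[v0:v1,u0:u1]=k[v0:v1,u0:u1];return z
def rect(k,name):
    v,u=np.nonzero(k);r=cv2.minAreaRect(np.float32(np.c_[u,v]));print(name,len(u),r,np.round(cv2.boxPoints(r),1).tolist());q=P[v,u];print('  z',np.percentile(q[:,2],[5,25,50,75,95]).round(4),'mean',q.mean(0).round(4));return u,v,q
rect(m((20,120,100),(35,255,255),(330,230,405,310)),"rib")
rect(m((105,120,40),(125,255,255),(325,230,405,310)),"blue")
rect(m((5,150,120),(18,255,255),(245,170,375,210)),"beam")
rect(m((5,150,120),(18,255,255),(245,85,375,120)),"rearbeam")
yk=m((22,120,100),(35,255,255),(245,120,375,210));v,u=np.nonzero(yk);print(list(zip(u,v,P[v,u].round(3).tolist()))[:40])
for pt in [(50,0)]: pass
print(P[300,200],P[300,450])
E
```

```text
rib 134 ((367.5384826660156, 266.8077087402344), (6.079599857330322, 21.768890380859375), 11.309932708740234) [[362.3999938964844, 276.8999938964844], [366.70001220703125, 255.5], [372.70001220703125, 256.70001220703125], [368.3999938964844, 278.1000061035156]]
  z [0.0526 0.0549 0.0569 0.0587 0.0617] mean [ 0.5048 -0.2166  0.0663]
blue 2885 ((366.4803466796875, 271.91851806640625), (60.262351989746094, 56.289833068847656), 12.994616508483887) [[330.79998779296875, 292.6000061035156], [343.3999938964844, 237.6999969482422], [402.20001220703125, 251.3000030517578], [389.5, 306.1000061035156]]
  z [0.0005 0.0032 0.0052 0.0074 0.0721] mean [ 0.4964 -0.2155  0.0164]
beam 1126 ((313.244873046875, 188.89756774902344), (12.567198753356934, 107.17245483398438), 84.4006576538086) [[259.29998779296875, 187.89999389648438], [366.0, 177.39999389648438], [367.20001220703125, 189.89999389648438], [260.5, 200.39999389648438]]
  z [0.2832 0.2857 0.2871 0.2883 0.2903] mean [ 0.6288 -0.0917  0.2895]
rearbeam 877 ((303.8896484375, 102.3228530883789), (9.956341743469238, 104.94606018066406), 84.64418029
[... 550 characters left out ...]
0.038, 0.189]), (np.int64(287), np.int64(179), [0.674, -0.04, 0.188]), (np.int64(288), np.int64(179), [0.674, -0.042, 0.187]), (np.int64(289), np.int64(179), [0.674, -0.044, 0.187]), (np.int64(331), np.int64(179), [0.683, -0.132, 0.15]), (np.int64(333), np.int64(179), [0.683, -0.136, 0.149]), (np.int64(334), np.int64(179), [0.684, -0.139, 0.147]), (np.int64(287), np.int64(183), [0.673, -0.04, 0.153]), (np.int64(288), np.int64(183), [0.674, -0.042, 0.15]), (np.int64(289), np.int64(183), [0.674, -0.044, 0.149]), (np.int64(290), np.int64(183), [0.675, -0.046, 0.147]), (np.int64(291), np.int64(183), [0.675, -0.048, 0.149])]
[0.43366295 0.16192848 0.0031508 ] [ 0.43294337 -0.41678287 -0.00360924]
```

View pics/crop1.png

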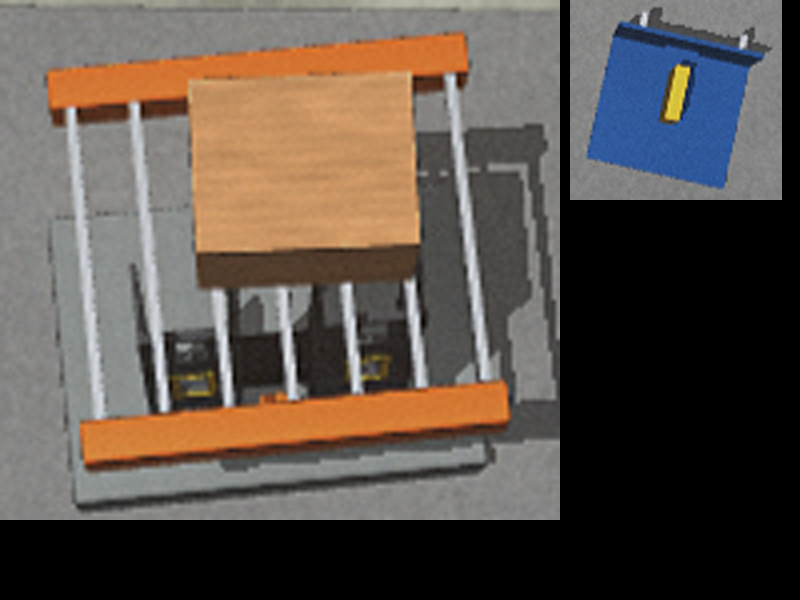

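The crop shows the chosen bracket: blue, the larger of the two, its yellow rib centred near top pixel (367,267) and its claws towards the rack. The ringed slots sit at about (288,181) and (332,177) behind the front beam. Next I'll fit the bracket and rack poses.

Run:
```python
from h import *
D=np.load("/tmp/top0.npz"); im=D["im"];P=cloud("top",D["d"]);hsv=cv2.cvtColor(im,cv2.COLOR_BGR2HSV)
def ed(p,q): return np.degrees(np.arctan2(*(q-p)[1::-1]))
# beam: pixels cast on top plane .287
k=cv2.inRange(hsv,(5,150,120),(18,255,255));k[:165]=0;k[215:]=0;k[:,:240]=0;k[:,385:]=0
v,u=np.nonzero(k);q=P[v,u]
t=np.abs(q[:,2]-.287)<.006
for nm,s in(("top",t),("front",(q[:,2]<.281)&(q[:,0]<.66)&(q[:,2]>.24))):
    if s.sum()<5:continue
    X=q[s];r=cv2.minAreaRect(np.float32(X[:,:2]*1000));print(nm,s.sum(),r, X[:,2].min(),X[:,2].max())
# side faces: lowest orange pixel per column (front lower edge) 
b=[(c,np.nonzero(k[:,c])[0].max()) for c in range(268,362,6)]
print([P[y,c].round(4).tolist() for c,y in b])
print("last row cast z.287/.263",[ray("top",c,y+.5,.263).round(4).tolist() for c,y in (b[0],b[-1])])
# face plane
g=(P[...,2]>.06)&(P[...,2]<.215)&(hsv[...,2]<70);z=np.zeros_like(g);z[160:192,272:350]=1;g&=z
F=P[g];
for _ in range(6):
    A=np.c_[F[:,1:],np.ones(len(F))];c=np.linalg.lstsq(A,F[:,0],rcond=None)[0];e=F[:,0]-A@c;F=F[np.abs(e)<max(.004,1.5*np.median(np.abs(e)))]
print("face x=%.4f y+%.4f z+%.4f"%tuple(c),len(F),e.std(),"heading",np.degrees(np.arctan(-c[0])))
# rings
yk=cv2.inRange(hsv,(18,90,70),(36,255,255));yk[:165]=0;yk[195:]=0;yk[:,:275]=0;yk[:,350:]=0
for lo,hi in((275,310),(310,350)):
    m=yk.copy();m[:,:lo]=0;m[:,hi:]=0;v,u=np.nonzero(m);q=P[v,u];print("ring",u.min(),u.max(),v.min(),v.max(),np.round([q.min(0),q.max(0),(q.min(0)+q.max(0))/2],4).tolist())
# deck
k=cv2.inRange(hsv,(105,120,40),(125,255,255));k[:230]=0;k[310:]=0;k[:,:325]=0;k[:,405:]=0
v,u=np.nonzero(k);q=P[v,u];R=np.array([ray("top",a,b,.004) for a,b in zip(u,v)])
s=q[:,2]<.015;r=cv2.minAreaRect(np.float32(R[s][:,:2]*1000));print("deck",r,cv2.boxPoints(r).round(1).tolist())
k=cv2.inRange(hsv,(20,120,100),(35,255,255));k[:230]=0;k[310:]=0;k[:,:330]=0;k[:,400:]=0
v,u=np.nonzero(k);R=np.array([ray("top",a,b,.056) for a,b in zip(u,v)]);r=cv2.minAreaRect(np.float32(R[:,:2]*1000));print("rib",r,R.mean(0))
```

```text
top 1095 ((629.7546997070312, -91.89429473876953), (20.765762329101562, 199.441650390625), 5.844064712524414) 0.2812997590071755 0.292403974797091
[[0.6121, -0.0076, 0.2864], [0.612, -0.0187, 0.2866], [0.6139, -0.0297, 0.2867], [0.6159, -0.0408, 0.2868], [0.6164, -0.0519, 0.2844], [0.6172, -0.063, 0.2898], [0.6182, -0.0741, 0.285], [0.6193, -0.0852, 0.2891], [0.6221, -0.0964, 0.285], [0.6217, -0.1075, 0.2871], [0.6243, -0.1188, 0.2841], [0.6232, -0.1296, 0.2893], [0.6255, -0.1409, 0.2876], [0.6263, -0.1523, 0.2842], [0.6281, -0.1635, 0.2847], [0.6294, -0.1744, 0.2877]]
last row cast z.287/.263 [[0.6159, -0.0063, 0.263], [0.6338, -0.177, 0.263]]
face x=-0.0946 y+-0.1564 z+0.7019 213 0.0019490347373155434 heading 5.403538465476262
ring 283 293 178 184 [[0.6722, -0.0525, 0.1407], [0.6755, -0.0318, 0.1969], [0.6739, -0.0422, 0.1688]]
ring 326 337 174 179 [[0.681, -0.1422, 0.1468], [0.6845, -0.1198, 0.1942], [0.6828, -0.131, 0.1705]]
deck ((498.5468444824219, -220.86492919921875), (138.31175231933594, 131.34323120117188), 76.97171020507812) [[419.0, -273.3999938964844], [546.9000244140625, -303.0], [578.0999755859375, -168.3000030517578], [450.20001220703125, -138.6999969482422]]Traceback (most recent call last):
  File "<stdin>", line 30, in <module>
  File "h.py", line 8, in ray
    c=calibration(n);r=c['rotation']@np.array([(u-c['cx'])/c['fx'],(v-c['cy'])/c['fy'],1]);return c['xyz']+r*(z-c['xyz'][2])/r[2]
ValueError: time passes only in moves, steps and waits
```

```bash
sed -i 's/calibration(n)/C(n)/; ' h.py; sed -i '2a import functools\nC=functools.lru_cache(None)(calibration)' h.py; sed -i 's/c=calibration(n)/c=C(n)/' h.py
python3 - <<'E'
from h import *
D=np.load("/tmp/top0.npz"); im=D["im"];P=cloud("top",D["d"]);hsv=cv2.cvtColor(im,cv2.COLOR_BGR2HSV)
k=cv2.inRange(hsv,(20,120,100),(35,255,255));k[:230]=0;k[310:]=0;k[:,:330]=0;k[:,400:]=0
v,u=np.nonzero(k);R=np.array([ray("top",a,b,.056) for a,b in zip(u,v)]);r=cv2.minAreaRect(np.float32(R[:,:2]*1000));print("rib",r,R.mean(0))
E
```

```text
rib ((505.5787048339844, -217.8946533203125), (13.593334197998047, 48.94954299926758), 77.90538024902344) [ 0.50575591 -0.21779914  0.056     ]
```

{"op": "send_rows", "data": {"plan": [[0, 0.0166, -0.0108, 0, 0.06], [0, 0.033, -0.0217, 0, 0], [0, 0.0345, -0.02, 0, 0], [0, 0.0345, -0.02, 0, 0], [0, 0.0345, -0.02, 0, 0], [0, 0.0345, -0.02, 0, 0]]}}

```text
time_s: 0.6
position: [0.3235, -0.453, 0.2121]
tcp_rot: [[0.98, 0.201, -0.0], [0.201, -0.98, 0.001], [-0.0, -0.001, -1.0]]
force: [0.1, -0.5, -0.6]
opening: 1.001
grasp_force: 0.0
```

{"op": "send_rows", "data": {"plan": [[0, 0.0282, -0.0242, 0, 0], [0, 0.0282, -0.0242, 0, 0], [0, 0.0282, -0.0242, 0, 0], [0, 0.0282, -0.0242, 0, 0], [0, 0.0282, -0.0242, 0, 0], [0, 0.0282, -0.0242, 0, 0], [0, 0.0282, -0.0242, 0, 0], [0, 0.0282, -0.0242, 0, 0], [0, 0, 0, 0, 0.105], [0, 0, 0, 0.02, 0.105], [0, 0, 0, 0.03, 0.105], [0, 0, 0, 0.03, 0.105], [0, 0, 0, 0.015, 0]]}}

```text
time_s: 1.68
position: [0.5028, -0.2181, 0.1144]
tcp_rot: [[0.976, -0.218, -0.004], [-0.218, -0.976, 0.003], [-0.005, -0.002, -1.0]]
force: [-0.1, 0.8, -0.3]
opening: 1.001
grasp_force: 0.0
```

Run:
```python
from h import *
s=read_state();print(s['joint_positions'],s['position'],s['tcp_rot'])
```

```text
[-3.51303412e+01  3.23439911e+01  9.81429689e+01 -6.57628035e-03
  4.98193437e+01  6.74937320e+01] [ 0.50281228 -0.21809163  0.11441489] [[ 0.97583026 -0.21848511 -0.00442264]
 [-0.2184733  -0.9758383   0.00300456]
 [-0.00497224 -0.00196571 -0.99998571]]
```

{"op": "send_rows", "data": {"plan": [[0, 0.0027, 0, 0.03, 0], [0, 0, 0, 0.03, 0], [0, 0, 0, 0.017, 0], [255, 0, 0, 0, 0], [255, 0, 0, 0, 0], [255, 0, 0, 0, 0], [255, 0, 0, 0, 0], [255, 0, 0, 0, 0], [255, 0, 0, 0, 0], [255, 0, 0, 0, 0]]}}

```text
time_s: 2.52
position: [0.5077, -0.2205, 0.0415]
tcp_rot: [[0.977, -0.215, 0.001], [-0.215, -0.977, -0.001], [0.002, 0.001, -1.0]]
force: [-0.8, 1.0, 0.4]
opening: 0.551
grasp_force: 0.0
```

{"op": "send_rows", "data": {"plan": [[255, 0, 0, 0.003, 0], [255, 0, 0, 0, 0], [255, 0, 0, 0, 0], [255, 0, 0, 0, 0], [255, 0, 0, 0, 0], [255, 0, 0, 0, 0], [255, 0, 0, 0, 0]]}}

```text
time_s: 3.1
position: [0.507, -0.2196, 0.0374]
tcp_rot: [[0.976, -0.216, -0.001], [-0.216, -0.976, 0.001], [-0.001, -0.001, -1.0]]
force: [1.5, 1.6, -0.1]
opening: 0.16
grasp_force: 30.0
```

{"op": "send_rows", "data": {"plan": [[255, 0, 0, -0.02, 0], [255, 0, 0, -0.02, -0.05], [255, 0, 0, 0, -0.1], [255, 0, 0, 0, -0.1], [255, 0, 0, 0, -0.072], [255, 0.017, 0.0017, 0, 0], [255, 0.017, 0.0017, 0, 0], [255, 0, 0, 0.02, 0], [255, 0, 0, 0.01, 0], [255, 0, 0, 0.005, 0], [255, 0, 0, 0, 0]]}}

```text
time_s: 4.02
position: [0.5388, -0.2188, 0.0403]
tcp_rot: [[0.994, 0.105, -0.006], [0.105, -0.995, 0.003], [-0.005, -0.004, -1.0]]
force: [0.7, 0.8, -4.2]
opening: 0.154
grasp_force: 30.0
```

{"op": "send_rows", "data": {"plan": [[255, 0, 0, 0.003, 0], [255, 0, 0, 0, 0], [0, 0, 0, 0, 0], [0, 0, 0, 0, 0], [0, 0, 0, 0, 0], [0, 0, 0, 0, 0], [0, 0, 0, -0.02, 0], [0, 0, 0, -0.04, 0], [0, 0, 0, -0.04, 0], [0, 0, 0, -0.04, 0], [0, 0, 0, -0.04, 0], [0, 0, 0, -0.04, 0]]}}

```text
time_s: 5.02
position: [0.5411, -0.2198, 0.2622]
tcp_rot: [[0.995, 0.105, 0.001], [0.105, -0.995, -0.001], [0.001, 0.001, -1.0]]
force: [1.0, -0.1, 0.1]
opening: 0.831
grasp_force: 0.0
```

Run:
```python
from h import *
s=read_state();print(s['joint_positions'],s['position'],s['time_s'])
```

```text
[-3.30635180e+01  2.39607504e+01  8.47742589e+01  2.37640274e-03
  7.12026827e+01  5.09275438e+01] [ 0.54114026 -0.21981158  0.26220151] 5.0167
```

{"op": "send_rows", "data": {"plan": [[0, 0.0005, -0.02, -0.03, 0], [0, 0.0005, -0.034, -0.02, 0], [0, 0.0005, -0.034, -0.02, 0], [0, 0.0005, -0.034, -0.02, 0], [0, 0.0005, -0.034, -0.02, 0], [0, 0.0005, -0.034, -0.02, 0], [0, 0.0005, -0.034, -0.02, 0], [0, 0.0005, -0.034, -0.02, 0], [0, 0.0005, -0.034, -0.02, 0], [0, 0.0005, -0.034, 0, 0], [0, 0.0005, -0.034, 0, 0], [0, 0, -0.023, 0, 0], [0, 0.04, 0, 0, 0], [0, 0.04, 0, 0, 0], [0, 0.04, 0, 0, 0], [0, 0.04, 0, 0, 0], [0, 0.04, 0, 0, 0]]}}

```text
time_s: 6.43
position: [0.7069, 0.1828, 0.4502]
tcp_rot: [[0.994, 0.105, 0.001], [0.105, -0.994, 0.0], [0.001, -0.0, -1.0]]
force: [1.3, 0.4, 1.3]
opening: 1.0
grasp_force: 0.0
```

Run:
```python
from h import *
s=read_state();print(s['joint_positions'],s['position'],s['time_s'])
```

```text
[5.75728867e+00 3.22073435e+01 4.24019130e+01 5.76152899e-04
 1.05336922e+02 8.97237883e+01] [0.70685122 0.18283283 0.4502087 ] 6.4333
```

{"op": "send_rows", "data": {"plan": [[0, 0.04, 0, 0, 0], [0, 0.04, 0, 0, 0], [0, 0.04, 0, 0, 0], [0, 0.04, 0, 0, 0], [0, 0.04, 0, 0, 0]]}}

```text
time_s: 6.85
position: [0.8497, 0.1906, 0.4115]
tcp_rot: [[0.994, 0.105, 0.034], [0.104, -0.995, 0.009], [0.035, -0.006, -0.999]]
force: [-0.0, -0.3, -0.2]
opening: 1.0
grasp_force: 0.0
```

Run:
```python
from h import *
s=read_state();print(s['joint_positions'],s['position'],s['time_s'])
```

```text
[  5.1912833   50.19326063  12.81592767   0.39274344 115.00522313
  89.37011296] [0.84969089 0.19062253 0.41147099] 6.85
```

{"op": "send_rows", "data": {"plan": [[0, 0.04, 0, -0.01, 0], [0, 0.04, 0, -0.01, 0], [0, 0.04, 0, -0.01, 0], [0, 0.04, 0, -0.01, 0], [0, 0.04, 0, -0.01, 0]]}}

```text
time_s: 7.27
position: [0.8995, 0.1804, 0.4098]
tcp_rot: [[0.98, 0.106, 0.167], [0.101, -0.994, 0.036], [0.17, -0.018, -0.985]]
force: [0.3, 0.6, 0.5]
opening: 1.0
grasp_force: 0.0
```

Run:
```python
from h import *
s=read_state();print(s['joint_positions'],s['position'],s['time_s'])
```

```text
[  3.90185416  50.70947182  12.58586748   1.46829115 106.94798773
  88.45247079] [0.89950143 0.1803592  0.40983919] 7.2667
```

{"op": "send_rows", "data": {"plan": [[0, 0.04, -0.006, -0.01, 0], [0, 0.04, -0.006, -0.01, 0], [0, 0.04, -0.006, -0.01, 0], [0, 0.04, -0.006, -0.01, 0], [0, 0.04, -0.006, -0.01, 0], [0, 0.04, -0.006, -0.01, 0]]}}

```text
time_s: 7.77
position: [0.9402, 0.2011, 0.4322]
tcp_rot: [[0.941, 0.11, 0.319], [0.093, -0.993, 0.068], [0.325, -0.034, -0.945]]
force: [0.1, 0.6, -0.1]
opening: 1.004
grasp_force: 0.0
```

Run:
```python
from h import *
s=read_state();print(s['joint_positions'],s['position'],s['time_s'])
```

```text
[ 4.65711566 50.06911275 12.56804812  2.41071469 98.43730013 89.4087388 ] [0.94017089 0.20112439 0.43215327] 7.7667
```

Driving the tool against the reach limit tilts it about the wrist's azimuth, and the tilt persists. It should end up along the rack heading (about 5.9°), so I'll swing to the right and keep pushing outward there.

{"op": "send_rows", "data": {"plan": [[0, -0.006, 0.037, 0, 0], [0, -0.004, 0.037, 0, 0], [0, -0.004, 0.037, 0, 0], [0, -0.002, 0.037, 0, 0], [0, -0.002, 0.037, 0, 0], [0, -0.002, 0.037, 0, 0], [0, 0.04, 0.004, -0.01, 0], [0, 0.04, 0.004, -0.01, 0], [0, 0.04, 0.004, -0.01, 0], [0, 0.04, 0.004, -0.01, 0]]}}

```text
time_s: 8.6
position: [0.9799, -0.0189, 0.4575]
tcp_rot: [[0.905, 0.107, 0.411], [0.088, -0.994, 0.065], [0.416, -0.022, -0.909]]
force: [-0.7, 0.9, 0.2]
opening: 1.0
grasp_force: 0.0
```

Run:
```python
from h import *
s=read_state();print(s['joint_positions'],s['position'],s['time_s'])
```

```text
[-10.14170248  49.1579793   12.49702205   7.85102361  94.89037251
  76.2709941 ] [ 0.9798849  -0.0189021   0.45748469] 8.6
```

{"op": "send_rows", "data": {"plan": [[0, 0.0415, 0.004, 0, 0], [0, 0.0415, 0.004, 0, 0], [0, 0.0415, 0.004, 0, 0], [0, 0.0415, 0.004, 0, 0], [0, 0.0415, 0.004, 0, 0], [0, 0.0415, 0.004, 0, 0], [0, 0.0415, 0.004, 0, 0], [0, 0.0415, 0.004, 0, 0]]}}

```text
time_s: 9.27
position: [1.0367, -0.0129, 0.4958]
tcp_rot: [[0.796, 0.095, 0.597], [0.076, -0.995, 0.057], [0.6, 0.0, -0.8]]
force: [0.4, 0.8, 0.4]
opening: 0.998
grasp_force: 0.0
```

Run:
```python
from h import *
s=read_state();print(s['joint_positions'],s['position'],s['time_s'])
```

```text
[-9.59381038 48.88992993 12.50591655  9.01604825 82.76830256 76.69964923] [ 1.03673258 -0.01292174  0.4958196 ] 9.2667
```

{"op": "send_rows", "data": {"plan": [[0, -0.016, 0.0057, -0.0097, 0], [0, -0.0313, 0.01135, -0.0194, 0], [0, -0.0313, 0.01135, -0.0194, 0], [0, -0.0313, 0.01135, -0.0194, 0], [0, -0.0313, 0.01135, -0.0194, 0], [0, -0.0313, 0.01135, -0.0194, 0], [0, -0.0313, 0.01135, -0.0194, 0], [0, -0.0313, 0.01135, -0.0194, 0], [0, -0.0313, 0.01135, -0.0194, 0], [0, -0.0313, 0.01135, -0.0194, 0], [0, -0.0313, 0.01135, -0.0194, 0], [0, -0.0313, 0.01135, -0.0194, 0], [0, -0.0313, 0.01135, -0.0194, 0], [0, -0.0313, 0.01135, -0.0194, 0]]}}

```text
time_s: 10.43
position: [0.5568, -0.2135, 0.4526]
tcp_rot: [[0.798, 0.094, 0.595], [0.077, -0.996, 0.053], [0.598, 0.004, -0.802]]
force: [0.6, -2.2, 0.6]
opening: 0.999
grasp_force: 0.0
```

```bash
cat > st.py <<'E'
from h import *
import sys
s=read_state();p,R=s['position'],s['tcp_rot'];print(s['joint_positions'].round(1),p.round(4),s['time_s']);print(R.round(3),'force',s['force'].round(1))
if len(sys.argv)>3: print('tool delta to target',(R.T@(np.array(sys.argv[1:4],float)-p)).round(4))
E
python3 st.py .544 -.22 .13
```

```text
[-46.7   4.2  91.9  31.8  63.1  28.4] [ 0.5568 -0.2135  0.4526] 10.4333
[[ 0.798  0.094  0.595]
 [ 0.077 -0.996  0.053]
 [ 0.598  0.004 -0.802]] force [ 0.6 -2.2  0.6]
tool delta to target [-0.2035  0.004   0.2507]
```

```bash
cat > rib.py <<'E'
from h import *
im,d=capture("top");cv2.imwrite("pics/top_now.png",im);P=cloud("top",d);hsv=cv2.cvtColor(im,cv2.COLOR_BGR2HSV)
k=cv2.inRange(hsv,(20,120,90),(35,255,255))
n,l,st,c=cv2.connectedComponentsWithStats(k)
for i in range(1,n):
    if st[i,4]<40: continue
    v,u=np.nonzero(l==i)
    if abs(np.median(P[v,u,2])-.056)>.02 : continue
    R=np.array([ray("top",a,b,.056) for a,b in zip(u,v)]);r=cv2.minAreaRect(np.float32(R[:,:2]*1000));print(c[i].round(1),r)
E
python3 rib.py
```

```text
(no output)
```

{"op": "send_rows", "data": {"plan": [[0, -0.0204, 0.0004, 0.0251, 0], [0, -0.0204, 0.0004, 0.0251, 0], [0, -0.0204, 0.0004, 0.0251, 0], [0, -0.0204, 0.0004, 0.0251, 0], [0, -0.0204, 0.0004, 0.0251, 0], [0, -0.0204, 0.0004, 0.0251, 0], [0, -0.0204, 0.0004, 0.0251, 0], [0, -0.0204, 0.0004, 0.0251, 0], [0, -0.0204, 0.0004, 0.0251, 0], [0, -0.0204, 0.0004, 0.0251, 0]]}}

```text
time_s: 11.32
position: [0.5447, -0.2201, 0.1277]
tcp_rot: [[0.799, 0.093, 0.594], [0.077, -0.996, 0.051], [0.596, 0.005, -0.803]]
force: [1.6, -0.6, 0.4]
opening: 1.001
grasp_force: 0.0
```

```bash
python3 st.py .544 -.22 .033
```

```text
[-48.5  31.6 117.1  76.7  29.5 -32.5] [ 0.5447 -0.2201  0.1277] 11.3167
[[ 0.799  0.093  0.594]
 [ 0.077 -0.996  0.051]
 [ 0.596  0.005 -0.803]] force [ 1.6 -0.6  0.4]
tool delta to target [-0.057  -0.0007  0.0756]
```

{"op": "send_rows", "data": {"plan": [[0, -0.0114, 0, 0.0151, 0], [0, -0.0114, 0, 0.0151, 0], [0, -0.0114, 0, 0.0151, 0], [0, -0.0114, 0, 0.0151, 0], [0, -0.0114, 0, 0.0151, 0], [0, 0, 0, 0, 0]]}}

```text
time_s: 11.82
position: [0.5429, -0.2194, 0.0307]
tcp_rot: [[0.802, 0.092, 0.59], [0.074, -0.996, 0.055], [0.592, -0.001, -0.806]]
force: [0.8, -0.2, -0.1]
opening: 1.0
grasp_force: 0.0
```

```bash
python3 st.py .544 -.22 .033; python3 rib.py
```

```text
[-48.6  44.6 119.  102.7  29.4 -62.3] [ 0.5429 -0.2194  0.0307] 11.8167
[[ 0.802  0.092  0.59 ]
 [ 0.074 -0.996  0.055]
 [ 0.592 -0.001 -0.806]] force [ 0.8 -0.2 -0.1]
tool delta to target [ 0.0022  0.0007 -0.0013]
[451.  241.5] ((562.9020385742188, -407.0798645019531), (48.386207580566406, 13.274641036987305), 67.15609741210938)
```

View pics/top_now.png

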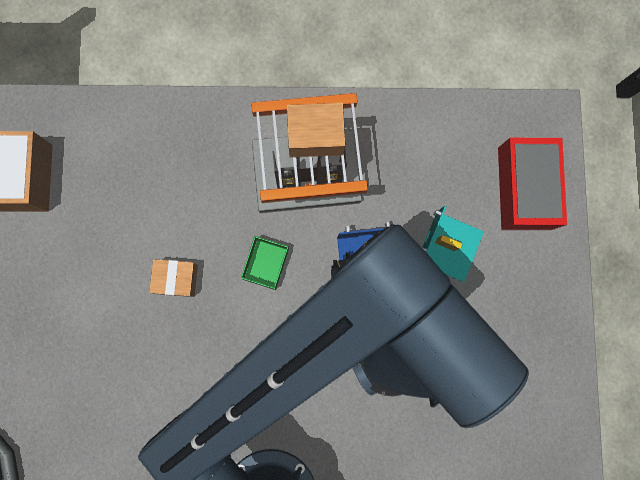

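The picture shows the arm over the bracket, whose plate is visible at (365,235). The scene is otherwise undisturbed. I'll close on the rib.

{"op": "send_rows", "data": {"plan": [[255, 0, 0, 0, 0], [255, 0, 0, 0, 0], [255, 0, 0, 0, 0], [255, 0, 0, 0, 0], [255, 0, 0, 0, 0], [255, 0, 0, 0, 0], [255, 0, 0, 0, 0], [255, 0, 0, 0, 0], [255, 0, 0, 0, 0], [255, 0, 0, 0, 0], [255, 0, 0, 0, 0], [255, 0, 0, 0, 0], [255, 0, 0, 0, 0]]}}

```text
time_s: 12.95
position: [0.5431, -0.2193, 0.0328]
tcp_rot: [[0.8, 0.093, 0.592], [0.074, -0.996, 0.055], [0.595, -0.0, -0.804]]
force: [0.2, -1.0, -0.2]
opening: 0.155
grasp_force: 30.0
```

```bash
python3 st.py .5429 -.2194 .18
```

```text
[-48.6  44.4 119.1 102.6  29.5 -62.2] [ 0.5431 -0.2193  0.0328] 12.95
[[ 0.8    0.093  0.592]
 [ 0.074 -0.996  0.055]
 [ 0.595 -0.    -0.804]] force [ 0.2 -1.  -0.2]
tool delta to target [ 8.740e-02  1.000e-04 -1.185e-01]
```

{"op": "send_rows", "data": {"plan": [[255, 0.008, 0, -0.0107, 0], [255, 0.0138, 0, -0.0187, 0], [255, 0.0138, 0, -0.0187, 0], [255, 0.0138, 0, -0.0187, 0], [255, 0.0138, 0, -0.0187, 0], [255, 0, -0.0196, 0, 0], [255, 0, -0.0196, 0, 0], [255, 0, -0.0196, 0, 0], [255, 0, -0.0196, 0, 0], [255, 0, -0.0196, 0, 0], [255, 0, -0.0196, 0, 0], [255, 0, 0, 0, 0]]}}

```text
time_s: 13.95
position: [0.5288, -0.0967, 0.1378]
tcp_rot: [[0.803, 0.098, 0.588], [0.076, -0.995, 0.062], [0.591, -0.005, -0.807]]
force: [-0.6, 0.3, -4.4]
opening: 0.16
grasp_force: 30.0
```

```bash
python3 st.py
python3 - <<'E'
from h import *
a,da=capture("top");b,db=capture("scene");np.savez("/tmp/l.npz",a=a,da=da,b=b,db=db)
o=np.zeros((600,800,3),np.uint8)
x=cv2.resize(a[165:285,240:400],None,fx=2.5,fy=2.5,interpolation=2);y=cv2.resize(b[200:400,230:430],None,fx=3,fy=3,interpolation=2)
y=y[:,:400] if 0 else cv2.resize(b[220:370,240:373],None,fx=3,fy=4,interpolation=2)
o[:300,:400]=x;o[:600,401:800]=y[:,:399];cv2.imwrite("pics/lift.png",o)
E
```

```text
[-36.5  27.8 126.   94.9  23.6 -41.4] [ 0.5288 -0.0967  0.1378] 13.95
[[ 0.803  0.098  0.588]
 [ 0.076 -0.995  0.062]
 [ 0.591 -0.005 -0.807]] force [-0.6  0.3 -4.4]
```

View pics/lift.png

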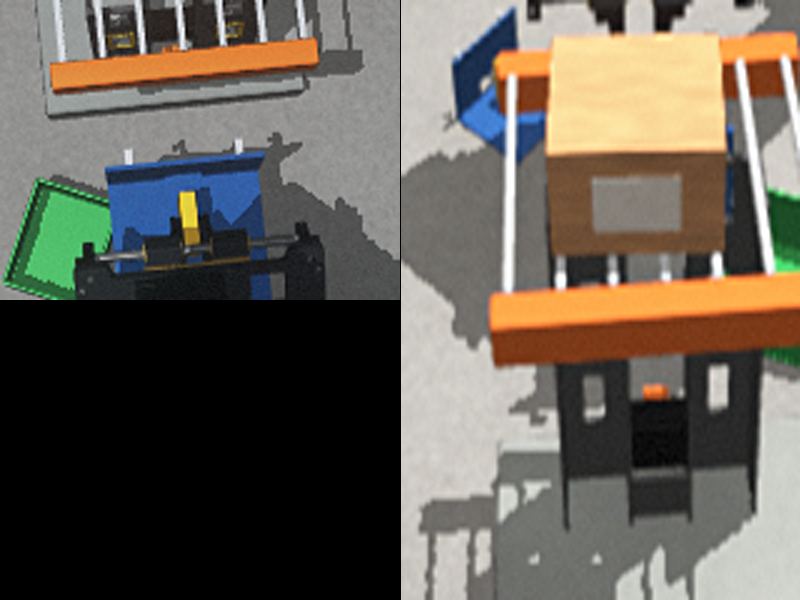

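Run:
```python
from h import *
D=np.load("/tmp/l.npz");a,P=D['a'],cloud("top",D['da']);hsv=cv2.cvtColor(a,cv2.COLOR_BGR2HSV)
k=((P[...,2]>.12)&(P[...,2]<.2)&(hsv[...,1]<50)&(hsv[...,2]>140)).astype(np.uint8);k[:205]=0;k[235:]=0;k[:,:280]=0;k[:,350:]=0
n,l,s,c=cv2.connectedComponentsWithStats(k)
ex,ey=np.array([.995,.101]),np.array([-.101,.995])
for i in range(1,n):
    if s[i,4]<6: continue
    q=P[l==i];print(s[i],'z',np.percentile(q[:,2],[10,50,90]).round(4),'xr',np.percentile(q[:,:2]@ex,[5,50,95]).round(4),'yr',(q[:,:2]@ey).mean().round(4), ((q[:,:2]@ey).min()+(q[:,:2]@ey).max())/2)
b=cv2.inRange(hsv,(100,100,30),(128,255,255));b[:,:270]=0;b[:,360:]=0;b[:215]=0;b[245:]=0
m=(b>0)&(P[...,2]>.165)&(P[...,2]<.21);q=P[m];print('plate top z',np.percentile(q[:,2],[5,50,95]).round(4),'n',len(q))
X=q[:,:2];r=cv2.minAreaRect(np.float32(X*1000));print(r);y=X@ey;print('yr ext',y.min(),y.max(),'xr',np.percentile(X@ex,[5,50,95]))
m=(b>0)&(P[...,2]>.10)&(P[...,2]<.12);b[:]=0
m=(cv2.inRange(hsv,(100,100,30),(128,255,255))>0)&(P[...,2]>.095)&(P[...,2]<.125);m[:215]=0;m[280:]=0;m[:,:270]=0;m[:,360:]=0
q=P[m];A=np.c_[q[:,:2]@ex,q[:,:2]@ey,np.ones(len(q))];print('deck plane slopes xr,yr deg',np.degrees(np.linalg.lstsq(A,q[:,2],rcond=None)[0][:2]),np.median(q[:,2]),len(q))
for nm,p in(("slotL",(.6739,-.0422)),("slotR",(.6828,-.131)),("beam",(.6194,-.093))):print(nm,np.dot(p,ex),np.dot(p,ey))
```

```text
[334 221   3   6  16] z [0.1785 0.1807 0.1839] xr [0.5631 0.5673 0.5717] yr -0.1961 -0.19627074287145807
[290 225   3   6  18] z [0.1786 0.1817 0.1833] xr [0.5619 0.5671 0.5722] yr -0.1065 -0.10645839286119078
plate top z [0.1674 0.1839 0.1885] n 206
((570.5615234375, -94.33329010009766), (5.326018810272217, 128.18724060058594), 5.691046714782715)
yr ext -0.21558780427330348 -0.08738476893873098 xr [0.55583014 0.55694106 0.5600429 ]
deck plane slopes xr,yr deg [0.4001779  0.05016726] 0.10976194504320502 1452
slotL 0.6662683 -0.11005290000000001
slotR 0.6661549999999999 -0.1993078
beam 0.60691 -0.1550944
```

{"op": "send_rows", "data": {"plan": [[255, 0.0006, 0.0035, -0.0008, 0], [255, 0.0153, 0, 0.0112, 0], [255, 0.0153, 0, 0.0112, 0], [255, 0.0153, 0, 0.0112, 0], [255, 0.0153, 0, 0.0112, 0], [255, 0.008, 0, 0.0059, 0], [255, 0, 0, 0, 0]]}}

```text
time_s: 14.63
position: [0.6207, -0.0993, 0.1413]
tcp_rot: [[0.798, 0.093, 0.595], [0.075, -0.996, 0.054], [0.597, 0.001, -0.802]]
force: [0.3, -0.3, -4.4]
opening: 0.156
grasp_force: 30.0
```

```bash
cat > look.py <<'E'
from h import *
import sys
a,da=capture("top");b,db=capture("scene");np.savez("/tmp/l.npz",a=a,da=da,b=b,db=db)
o=np.zeros((600,800,3),np.uint8)
o[:480,:400]=cv2.resize(a[150:246,270:350],None,fx=5,fy=5,interpolation=2);o[:600,401:800]=cv2.resize(b[280:380,285:385],None,fx=4,fy=6,interpolation=2)[:,:399];cv2.imwrite(f"pics/{sys.argv[1]}.png",o)
E
python3 st.py; python3 look.py in1
```

```text
[-29.4  30.7 113.9  79.3  20.2 -17.7] [ 0.6207 -0.0993  0.1413] 14.6333
[[ 0.798  0.093  0.595]
 [ 0.075 -0.996  0.054]
 [ 0.597  0.001 -0.802]] force [ 0.3 -0.3 -4.4]
```

View pics/in1.png

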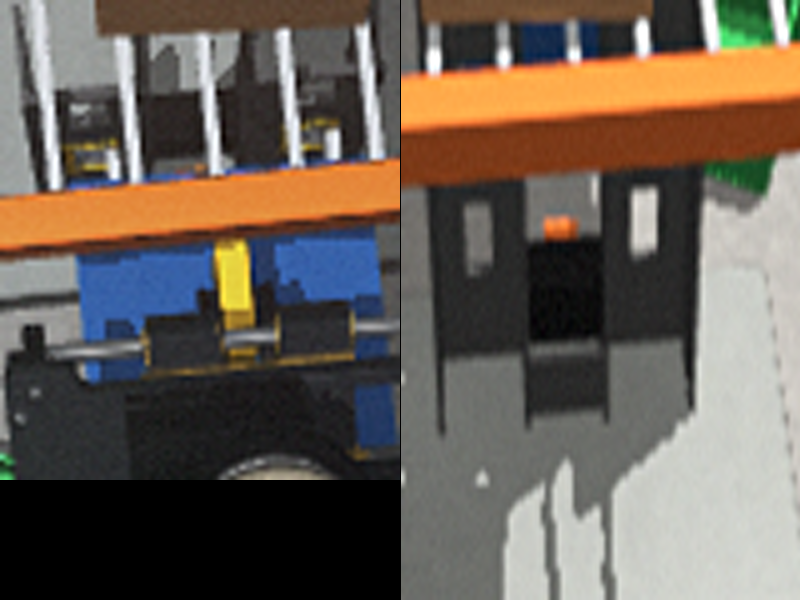

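```bash
cat > claw.py <<'E'
from h import *
D=np.load("/tmp/l.npz");a,P=D['a'],cloud("top",D['da']);hsv=cv2.cvtColor(a,cv2.COLOR_BGR2HSV)
ex,ey=np.array([.995,.101]),np.array([-.101,.995])
k=((P[...,2]>.13)&(P[...,2]<.21)&(hsv[...,1]<60)&(hsv[...,2]>130)).astype(np.uint8);k[:160]=0;k[195:]=0;k[:,:275]=0;k[:,350:]=0
n,l,s,c=cv2.connectedComponentsWithStats(k)
for i in range(1,n):
    if s[i,4]<3: continue
    q=P[l==i];y=q[:,:2]@ey;print(s[i],'z',np.percentile(q[:,2],[10,50,90]).round(4),'xr',np.percentile(q[:,:2]@ex,[5,50,95]).round(4),'yr',y.mean().round(4),((y.min()+y.max())/2).round(4))
b=cv2.inRange(hsv,(100,100,30),(128,255,255));b[:160]=0;b[260:]=0
q=P[(b>0)&(P[...,2]>.165)&(P[...,2]<.21)];print('plate top',len(q),np.percentile(q[:,2],[10,50,90]).round(4) if len(q) else'',(q[:,:2]@ex).max() if len(q) else '')
m=(b>0)&(P[...,2]>.05)&(P[...,2]<.14);m[:190]=0;m[:,:270]=0;m[:,360:]=0;q=P[m];A=np.c_[q[:,:2]@ex,q[:,:2]@ey,np.ones(len(q))];print('deck slopes',np.degrees(np.linalg.lstsq(A,q[:,2],rcond=None)[0][:2]).round(2),'z',np.median(q[:,2]).round(4),'yr ext',np.percentile(q[:,:2]@ey,[.5,99.5]).round(4),len(q))
E
python3 claw.py
```

```text
[335 176   3   6  18] z [0.1812 0.1855 0.1873] xr [0.6533 0.659  0.664 ] yr -0.2079 -0.208
[291 180   3   6  14] z [0.1839 0.1849 0.1878] xr [0.6528 0.6596 0.6632] yr -0.1179 -0.1178
plate top 19 [0.1857 0.1885 0.1911] 0.6516146548805216
deck slopes [-0.24 -0.23] z 0.1131 yr ext [-0.2278 -0.0988] 904
```

{"op": "send_rows", "data": {"plan": [[255, -0.0025, -0.004, 0, 0], [255, -0.001, -0.004, 0.001, 0], [255, 0, 0, 0, 0], [255, 0, 0, 0, 0]]}}

```text
time_s: 15.07
position: [0.6139, -0.0896, 0.1374]
tcp_rot: [[0.801, 0.092, 0.591], [0.073, -0.996, 0.056], [0.594, -0.001, -0.805]]
force: [0.0, -0.2, -4.2]
opening: 0.16
grasp_force: 30.0
```

```bash
python3 st.py; python3 look.py in2; python3 claw.py
```

```text
[-28.7  30.8 115.1  82.3  19.6 -20.3] [ 0.6139 -0.0896  0.1374] 15.0667
[[ 0.801  0.092  0.591]
 [ 0.073 -0.996  0.056]
 [ 0.594 -0.001 -0.805]] force [ 0.  -0.2 -4.2]
[330 179   4   4   9] z [0.1441 0.1788 0.1837] xr [0.6524 0.6549 0.6676] yr -0.1996 -0.2015
[287 183   3   5  14] z [0.1627 0.1812 0.1848] xr [0.6502 0.6551 0.6657] yr -0.1088 -0.1089
plate top 0  
deck slopes [-0.34 -0.04] z 0.1091 yr ext [-0.2176 -0.0891] 1086
```

{"op": "send_rows", "data": {"plan": [[255, 0.0012, 0, -0.0016, 0], [255, 0.0043, 0, 0.0032, 0], [255, 0.0043, 0, 0.0032, 0], [255, 0, 0, 0, 0], [255, 0, 0, 0, 0]]}}

```text
time_s: 15.58
position: [0.6258, -0.0888, 0.14]
tcp_rot: [[0.8, 0.093, 0.593], [0.075, -0.996, 0.056], [0.595, -0.0, -0.803]]
force: [-0.1, -0.1, -4.7]
opening: 0.157
grasp_force: 30.0
```

```bash
python3 st.py; python3 look.py in2; python3 claw.py
```

```text
[-27.9  31.  113.5  79.2  19.4 -16.3] [ 0.6258 -0.0888  0.14  ] 15.5833
[[ 0.8    0.093  0.593]
 [ 0.075 -0.996  0.056]
 [ 0.595 -0.    -0.803]] force [-0.1 -0.1 -4.7]
[330 175   4   5  15] z [0.1805 0.1828 0.1866] xr [0.6583 0.6631 0.667 ] yr -0.1987 -0.2002
[286 180   4   3  11] z [0.1492 0.1826 0.1862] xr [0.6605 0.6654 0.6711] yr -0.1085 -0.1087
plate top 124 [0.1835 0.1871 0.1898] 0.6596118329986894
deck slopes [-0.72  0.03] z 0.1119 yr ext [-0.2181 -0.089 ] 745
```

View pics/in2.png

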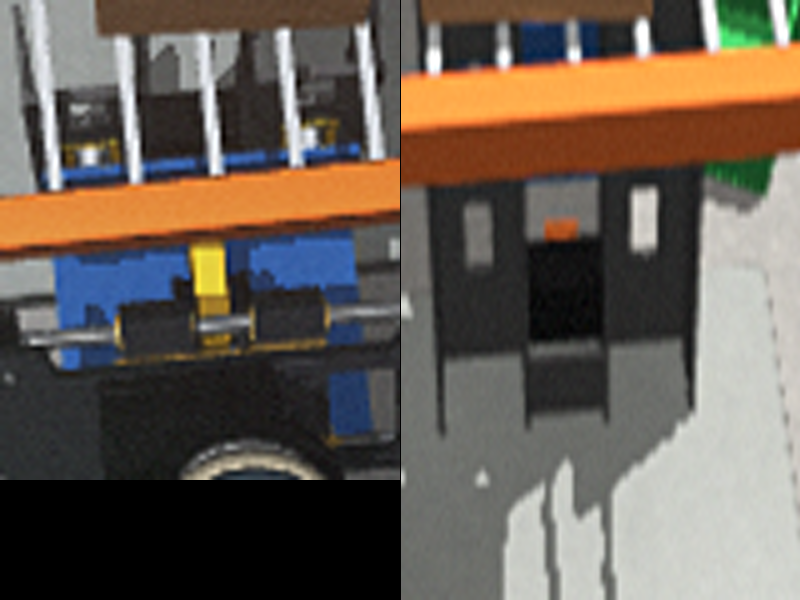

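The claws are entering the centres of the ringed slots, at crop (91,155) and (310,133), with no contact force. I'll continue forward.

{"op": "send_rows", "data": {"plan": [[255, 0.0028, 0, 0.0021, 0], [255, 0.0024, 0, 0.0018, 0], [255, 0, 0, 0, 0], [255, 0, 0, 0, 0]]}}

```text
time_s: 16.02
position: [0.6323, -0.0881, 0.1398]
tcp_rot: [[0.8, 0.093, 0.593], [0.075, -0.996, 0.056], [0.595, -0.0, -0.804]]
force: [0.3, 0.6, -4.1]
opening: 0.152
grasp_force: 30.0
```

```bash
python3 st.py; python3 look.py in3; python3 claw.py
```

```text
[-27.4  31.3 112.6  77.7  19.2 -14.3] [ 0.6323 -0.0881  0.1398] 16.0167
[[ 0.8    0.093  0.593]
 [ 0.075 -0.996  0.056]
 [ 0.595 -0.    -0.804]] force [ 0.3  0.6 -4.1]
plate top 120 [0.1831 0.1868 0.1899] 0.667212963520693
deck slopes [-0.55 -0.13] z 0.1115 yr ext [-0.218  -0.0892] 575
```

{"op": "send_rows", "data": {"plan": [[255, 0.0012, 0, 0.0009, 0], [255, 0.0012, 0, 0.0009, 0], [255, 0, 0, 0, 0]]}}

```text
time_s: 16.37
position: [0.6348, -0.0877, 0.1395]
tcp_rot: [[0.801, 0.094, 0.592], [0.075, -0.996, 0.056], [0.595, -0.0, -0.804]]
force: [-2.1, 0.2, -3.3]
opening: 0.158
grasp_force: 30.0
```

{"op": "send_rows", "data": {"plan": [[255, -0.0022, 0, 0.0022, 0], [255, -0.0024, 0, 0.0032, 0], [255, 0, 0, 0, 0]]}}

```text
time_s: 16.62
position: [0.6343, -0.0878, 0.132]
tcp_rot: [[0.801, 0.093, 0.592], [0.074, -0.996, 0.056], [0.594, -0.001, -0.804]]
force: [0.6, -0.1, -3.7]
opening: 0.156
grasp_force: 30.0
```

{"op": "send_rows", "data": {"plan": [[255, -0.0012, 0, 0.0016, 0], [255, -0.0012, 0, 0.0016, 0], [255, 0, 0, 0, 0]]}}

```text
time_s: 16.87
position: [0.6344, -0.0879, 0.1283]
tcp_rot: [[0.801, 0.093, 0.592], [0.074, -0.996, 0.056], [0.595, -0.001, -0.804]]
force: [-0.4, -0.1, -3.8]
opening: 0.159
grasp_force: 30.0
```

{"op": "send_rows", "data": {"plan": [[255, -0.0012, 0, 0.0016, 0], [255, -0.0012, 0, 0.0016, 0], [255, 0, 0, 0, 0]]}}

```text
time_s: 17.12
position: [0.6341, -0.088, 0.1247]
tcp_rot: [[0.8, 0.092, 0.592], [0.074, -0.996, 0.055], [0.595, -0.0, -0.804]]
force: [-4.5, 0.3, 1.0]
opening: 0.158
grasp_force: 30.0
```

{"op": "send_rows", "data": {"plan": [[255, -0.0012, 0, 0.0016, 0], [255, -0.0012, 0, 0.0016, 0], [255, 0, 0, 0, 0]]}}

```text
time_s: 17.37
position: [0.6342, -0.0881, 0.1216]
tcp_rot: [[0.8, 0.093, 0.593], [0.074, -0.996, 0.055], [0.596, -0.0, -0.803]]
force: [-7.6, -0.1, 6.7]
opening: 0.159
grasp_force: 30.0
```

{"op": "send_rows", "data": {"plan": [[255, -0.0012, 0, 0.0016, 0], [255, -0.0012, 0, 0.0016, 0], [255, 0, 0, 0, 0]]}}

```text
time_s: 17.62
position: [0.6333, -0.0885, 0.1187]
tcp_rot: [[0.799, 0.092, 0.594], [0.075, -0.996, 0.053], [0.596, 0.002, -0.803]]
force: [-14.7, -2.3, 16.0]
opening: 0.157
grasp_force: 30.0
```

{"op": "send_rows", "data": {"plan": [[255, -0.0009, 0, 0.0012, 0], [255, -0.0009, 0, 0.0012, 0], [255, 0, 0, 0, 0]]}}

```text
time_s: 17.87
position: [0.6338, -0.0885, 0.1177]
tcp_rot: [[0.797, 0.092, 0.596], [0.075, -0.996, 0.053], [0.599, 0.002, -0.801]]
force: [-21.0, -2.7, 28.6]
opening: 0.156
grasp_force: 30.0
```

```bash
python3 look.py dn1; python3 claw.py
```

```text
[330 175   3   5  10] z [0.163  0.1666 0.1707] xr [0.6631 0.6662 0.6693] yr -0.199 -0.1994
[286 180   4   3  11] z [0.1474 0.1645 0.1675] xr [0.6652 0.6688 0.6705] yr -0.1085 -0.1087
plate top 107 [0.1669 0.1695 0.172 ] 0.662669577827227
deck slopes [3.06 0.02] z 0.0913 yr ext [-0.2186 -0.0894] 647
```

{"op": "send_rows", "data": {"plan": [[255, -0.0012, 0, 0.0004, 0], [255, -0.0009, 0, 0.0012, 0], [255, 0, 0, 0, 0]]}}

```text
time_s: 18.22
position: [0.6343, -0.0884, 0.1166]
tcp_rot: [[0.795, 0.093, 0.599], [0.075, -0.996, 0.054], [0.601, 0.002, -0.799]]
force: [-20.6, -2.8, 33.1]
opening: 0.16
grasp_force: 30.0
```

```bash
python3 look.py dn2; python3 claw.py
```

```text
[330 175   3   5  10] z [0.1667 0.1675 0.174 ] xr [0.6627 0.6659 0.6688] yr -0.1988 -0.199
[286 180   4   3  11] z [0.1487 0.1642 0.169 ] xr [0.665  0.6683 0.6704] yr -0.1085 -0.1087
plate top 101 [0.1668 0.1697 0.1726] 0.6629119790771083
deck slopes [ 3.43 -0.13] z 0.0914 yr ext [-0.2188 -0.0894] 645
```

View pics/dn2.png

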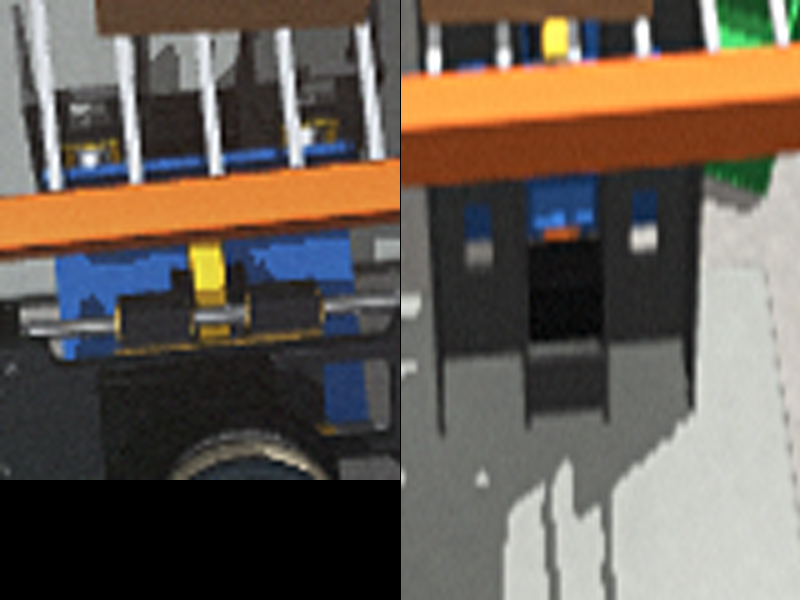

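The bracket has pitched about 3° (front down) in the pads and is jamming. I'll ease off, regrip the rib nearer the plate and higher, level it against the face, then press.

{"op": "send_rows", "data": {"plan": [[255, 0.002, 0, -0.0027, 0], [255, 0.002, 0, -0.0027, 0], [255, 0.001, 0, -0.0014, 0], [255, 0, 0, 0, 0], [170, 0, 0, 0, 0], [170, 0, 0, 0, 0], [170, 0, 0, 0, 0], [170, 0, 0, 0, 0], [170, 0, 0, 0, 0]]}}

```text
time_s: 19.07
position: [0.6339, -0.0879, 0.1195]
tcp_rot: [[0.8, 0.093, 0.593], [0.074, -0.996, 0.056], [0.595, -0.001, -0.804]]
force: [-0.8, 0.5, 0.3]
opening: 0.325
grasp_force: 0.0
```

```bash
python3 st.py; python3 look.py rg; python3 claw.py
```

```text
[-27.3  33.7 113.1  86.3  18.8 -23.2] [ 0.6339 -0.0879  0.1195] 19.0667
[[ 0.8    0.093  0.593]
 [ 0.074 -0.996  0.056]
 [ 0.595 -0.001 -0.804]] force [-0.8  0.5  0.3]
[330 176   3   2   5] z [0.1544 0.1648 0.1659] xr [0.6674 0.6689 0.6704] yr -0.1996 -0.2003
[286 180   3   2   6] z [0.1634 0.1659 0.168 ] xr [0.6674 0.6684 0.6694] yr -0.1079 -0.1079
plate top 110 [0.1672 0.1704 0.1746] 0.6663309602286918
deck slopes [-1.24  0.06] z 0.0953 yr ext [-0.2184 -0.0896] 562
```

{"op": "send_rows", "data": {"plan": [[170, 0.0071, 0, -0.0004, 0], [170, 0.0071, 0, -0.0003, 0], [255, 0, 0, 0, 0], [255, 0, 0, 0, 0], [255, 0, 0, 0, 0], [255, 0, 0, 0, 0], [255, 0, 0, 0, 0], [255, 0, 0, 0, 0]]}}

```text
time_s: 19.83
position: [0.6442, -0.0869, 0.1283]
tcp_rot: [[0.801, 0.093, 0.592], [0.075, -0.996, 0.056], [0.594, -0.001, -0.804]]
force: [-0.2, -0.5, 0.2]
opening: 0.157
grasp_force: 30.0
```

```bash
python3 st.py; python3 look.py rg; python3 claw.py
```

```text
[-26.6  33.1 111.3  79.6  18.6 -15.6] [ 0.6442 -0.0869  0.1283] 19.8333
[[ 0.801  0.093  0.592]
 [ 0.075 -0.996  0.056]
 [ 0.594 -0.001 -0.804]] force [-0.2 -0.5  0.2]
[330 176   2   2   4] z [0.1638 0.1668 0.1685] xr [0.6663 0.6679 0.6696] yr -0.1986 -0.1987
[286 180   3   2   6] z [0.1652 0.1673 0.1698] xr [0.6664 0.6679 0.6697] yr -0.1079 -0.1079
plate top 101 [0.1671 0.1698 0.1735] 0.6663555325117457
deck slopes [-1.28 -0.59] z 0.0961 yr ext [-0.2179 -0.0898] 376
```

{"op": "send_rows", "data": {"plan": [[255, -0.0003, 0, 0.0013, 0], [255, -0.0003, 0, 0.0013, 0], [255, -0.0007, 0, 0.001, 0], [255, 0, 0, 0, 0]]}}

```text
time_s: 20.27
position: [0.6455, -0.0869, 0.1259]
tcp_rot: [[0.8, 0.092, 0.593], [0.073, -0.996, 0.056], [0.596, -0.001, -0.803]]
force: [-5.9, -1.0, 8.6]
opening: 0.156
grasp_force: 30.0
```

{"op": "send_rows", "data": {"plan": [[255, -0.0006, 0, 0.0014, 0], [255, -0.0006, 0, 0.0014, 0], [255, -0.0006, 0, 0.0014, 0], [255, 0, 0, 0, 0]]}}

```text
time_s: 20.6
position: [0.6453, -0.0872, 0.1232]
tcp_rot: [[0.799, 0.092, 0.594], [0.074, -0.996, 0.054], [0.597, 0.001, -0.802]]
force: [-18.7, -2.5, 24.0]
opening: 0.157
grasp_force: 30.1
```

```bash
python3 look.py rg; python3 claw.py
```

```text
[330 175   3   5  10] z [0.1654 0.1671 0.1715] xr [0.6635 0.6658 0.6691] yr -0.1989 -0.1992
[286 180   4   3  10] z [0.1523 0.1646 0.1694] xr [0.6649 0.6681 0.67  ] yr -0.1088 -0.1087
plate top 109 [0.1668 0.17   0.1736] 0.662642789919361
deck slopes [ 2.87 -0.2 ] z 0.0907 yr ext [-0.2184 -0.0898] 368
```

The plate top has stayed at 0.170 throughout, so it may already be home and latched. I'll test with a gentle lift.

{"op": "send_rows", "data": {"plan": [[255, 0.0012, 0, -0.0024, 0], [255, 0.0012, 0, -0.0024, 0], [255, 0.0006, 0, -0.0016, 0], [255, 0, 0, 0, 0]]}}

```text
time_s: 21.03
position: [0.6451, -0.087, 0.1269]
tcp_rot: [[0.801, 0.093, 0.592], [0.074, -0.996, 0.056], [0.594, -0.001, -0.804]]
force: [-1.7, -1.1, -1.3]
opening: 0.158
grasp_force: 30.0
```

```bash
python3 look.py rg; python3 claw.py
python3 - <<'E'
from h import *
for f,key in(("/tmp/scene0.npz","im"),("/tmp/l.npz","b")):
    b=np.load(f)[key];hsv=cv2.cvtColor(b,cv2.COLOR_BGR2HSV)
    P=cloud("scene",np.load(f)["d" if key=="im" else "db"])
    k=cv2.inRange(hsv,(3,150,80),(18,255,255));k[:312]=0;k[330:]=0;k[:,:300]=0;k[:,350:]=0;v,u=np.nonzero(k);q=P[v,u]
    print('latch rear',len(u),u.min(),u.max(),v.min(),v.max(),'xr',np.percentile(q[:,:2]@[.995,.101],[5,50,95]).round(4),'z',np.percentile(q[:,2],[5,50,95]).round(4))
E
```

```text
[330 176   3   2   5] z [0.1628 0.1657 0.1689] xr [0.6659 0.6682 0.6693] yr -0.1992 -0.1997
[286 180   4   2   6] z [0.1558 0.1667 0.1685] xr [0.6665 0.6682 0.6709] yr -0.1089 -0.1089
plate top 105 [0.1677 0.1707 0.173 ] 0.6645976057706001
deck slopes [-0.08 -0.1 ] z 0.0949 yr ext [-0.218  -0.0893] 361
latch rear 24 321 328 317 319 xr [0.6673 0.6687 0.6717] z [0.0893 0.0952 0.0984]
latch rear 22 321 328 317 319 xr [0.666  0.6696 0.6724] z [0.0889 0.0943 0.0982]
```

{"op": "send_rows", "data": {"plan": [[255, 0.0012, 0, -0.0016, 0], [255, 0.0012, 0, -0.0016, 0], [255, 0, 0, 0, 0]]}}

```text
time_s: 21.38
position: [0.6453, -0.0863, 0.1311]
tcp_rot: [[0.801, 0.093, 0.592], [0.074, -0.996, 0.057], [0.595, -0.002, -0.804]]
force: [0.0, 0.3, -4.7]
opening: 0.157
grasp_force: 30.0
```

```bash
python3 look.py rg2; python3 claw.py
```

```text
[330 176   2   2   4] z [0.1669 0.1717 0.1743] xr [0.665  0.6667 0.6689] yr -0.1982 -0.1983
[286 180   3   2   4] z [0.1679 0.1695 0.1728] xr [0.6664 0.668  0.669 ] yr -0.1079 -0.108
plate top 115 [0.17   0.1739 0.1776] 0.6672589715686209
deck slopes [-0.33 -0.19] z 0.099 yr ext [-0.2174 -0.0882] 342
```

Run:
```python
from h import *
ex,ey=np.array([.995,.101]),np.array([-.101,.995])
c=C("scene")
def hit(n,u,v,xr):
    c=C(n);r=c['rotation']@np.array([(u-c['cx'])/c['fx'],(v-c['cy'])/c['fy'],1]);t=(xr-c['xyz'][:2]@ex)/(r[:2]@ex);p=c['xyz']+t*r;return (p[:2]@ey).round(4),p[2].round(4)
b=np.load("/tmp/scene0.npz")["im"];f=np.load("/tmp/l.npz")["b"]
for nm,im in(("start",b),("now",f)):
  for u in (304,305,345,346):
    g=im[305:335,u].astype(int);print(nm,u,[tuple(x) for x in g[::2].tolist()])
print("row->z on face rear plane:",[(v,)+hit("scene",345.5,v,.6715) for v in range(308,332,3)])
print("latch rows z on face plane",[(v,)+hit("scene",325,v,.6715) for v in (314,317,320,323)])
# rings in top: fit bottom/top rows using plane intersection at face
a=np.load("/tmp/top0.npz")["im"];hsv=cv2.cvtColor(a,cv2.COLOR_BGR2HSV);yk=cv2.inRange(hsv,(18,60,50),(36,255,255))
for lo,hi in((280,298),(322,342)):
    v,u=np.nonzero(yk[165:195,lo:hi]);v+=165;u+=lo;h=np.array([hit("top",x,y,.6665) for x,y in zip(u,v)]);print("ring rows",v.min(),v.max(),'yr',h[:,0].min(),h[:,0].max(),'z',np.sort(h[:,1])[[0,1,2,-3,-2,-1]])
```

```text
start 304 [(26, 57, 124), (22, 56, 123), (26, 56, 108), (44, 44, 42), (88, 90, 93), (208, 213, 217), (193, 199, 202), (195, 203, 206), (197, 204, 208), (178, 183, 185), (73, 72, 70), (39, 38, 41), (38, 39, 41), (45, 43, 42), (41, 39, 41)]
start 305 [(24, 58, 122), (19, 54, 120), (26, 51, 108), (42, 39, 37), (84, 88, 88), (205, 209, 212), (199, 205, 209), (202, 208, 213), (197, 202, 206), (179, 186, 187), (52, 51, 53), (43, 44, 42), (39, 40, 40), (36, 37, 38), (43, 44, 45)]
start 345 [(22, 56, 122), (24, 47, 97), (34, 34, 32), (112, 117, 120), (198, 205, 209), (193, 198, 201), (194, 202, 205), (198, 204, 208), (161, 165, 167), (45, 45, 45), (42, 43, 41), (39, 39, 40), (41, 42, 40), (42, 41, 40), (43, 43, 43)]
start 346 [(26, 58, 125), (32, 55, 103), (36, 34, 33), (117, 122, 124), (196, 200, 204), (195, 202, 205), (194, 199, 201), (199, 207, 210), (145, 148, 152), (43, 44, 44), (41, 42, 41), (41, 41, 40), (40, 42, 42), (43, 45, 44), (43, 41, 44)]
now 304 [(25, 60, 124), (24, 55, 123), (27, 53, 108), (40, 40, 39), (50, 42, 39), (78, 45, 22), (93, 82, 79), (110, 114, 118), (107, 110, 112
[... 877 characters left out ...]
1085), np.float64(0.1152)), (314, np.float64(-0.1083), np.float64(0.1058)), (317, np.float64(-0.1081), np.float64(0.0962)), (320, np.float64(-0.1079), np.float64(0.0866)), (323, np.float64(-0.1077), np.float64(0.0768)), (326, np.float64(-0.1075), np.float64(0.0668)), (329, np.float64(-0.1073), np.float64(0.0568))]
latch rows z on face plane [(314, np.float64(-0.1525), np.float64(0.1093)), (317, np.float64(-0.1526), np.float64(0.0998)), (320, np.float64(-0.1527), np.float64(0.0902)), (323, np.float64(-0.1528), np.float64(0.0804))]
ring rows 177 184 yr -0.1222 -0.0981 z [0.1438 0.1446 0.1455 0.1975 0.1983 0.1996]
ring rows 173 179 yr -0.2113 -0.188 z [0.1451 0.146  0.1469 0.1997 0.2005 0.2021]
```

Not locked: it lifts freely. My forward bias was clamping the plate foot against the face. I'll back off 2 mm so the claws' lips take the load, and press straight down.

{"op": "send_rows", "data": {"plan": [[255, -0.0016, 0, -0.0012, 0], [255, -0.0012, 0, 0.0016, 0], [255, -0.0012, 0, 0.0016, 0], [255, 0, 0, 0, 0]]}}

```text
time_s: 21.82
position: [0.6449, -0.0871, 0.1283]
tcp_rot: [[0.798, 0.094, 0.595], [0.075, -0.996, 0.056], [0.597, -0.001, -0.802]]
force: [5.2, 1.7, -1.9]
opening: 0.157
grasp_force: 30.0
```

{"op": "send_rows", "data": {"plan": [[255, -0.0012, 0, 0.0016, 0], [255, -0.0012, 0, 0.0016, 0], [255, 0, 0, 0, 0]]}}

```text
time_s: 22.07
position: [0.645, -0.0872, 0.1254]
tcp_rot: [[0.798, 0.093, 0.596], [0.074, -0.996, 0.056], [0.599, -0.0, -0.801]]
force: [2.6, -0.2, 7.4]
opening: 0.159
grasp_force: 30.0
```

```bash
python3 look.py rg2; python3 claw.py
```

```text
[330 176   3   3   7] z [0.1649 0.1674 0.1697] xr [0.6644 0.6665 0.6692] yr -0.1988 -0.1993
[286 180   4   3   9] z [0.1509 0.1645 0.1679] xr [0.665  0.6678 0.6701] yr -0.1084 -0.1087
plate top 109 [0.1673 0.1703 0.174 ] 0.6638598240254784
deck slopes [1.39 0.08] z 0.093 yr ext [-0.2181 -0.0896] 376
```

Run:
```python
from h import *
ex,ey=np.array([.995,.101]),np.array([-.101,.995])
D=np.load("/tmp/top0.npz");P=cloud("top",D["d"]);hsv=cv2.cvtColor(D["im"],cv2.COLOR_BGR2HSV)
for p in((290,205),(315,202),(345,201),(266,185),(300,207)):print(p,P[p[1],p[0]].round(3),(P[p[1],p[0],:2]@ex).round(4))
k=cv2.inRange(hsv,(3,120,80),(18,255,255))
for v in range(178,188):
    print(v,[(u,P[v,u,2].round(3),(P[v,u,:2]@ex).round(4),(P[v,u,:2]@ey).round(4)) for u in range(300,322) if k[v,u] and P[v,u,2]<.2][:9])
D=np.load("/tmp/l.npz");h2=cv2.cvtColor(D['b'],cv2.COLOR_BGR2HSV)
for nm,im in(("start",np.load("/tmp/scene0.npz")["im"]),("now",D['b'])):
    print(nm,[im[v,325].tolist() for v in range(306,328)])
```

```text
(290, 205) [ 0.651 -0.044  0.027] 0.6433
(315, 202) [ 0.658 -0.102  0.027] 0.6445
(345, 201) [ 0.66  -0.171  0.032] 0.6393
(266, 185) [0.698 0.012 0.027] 0.6954
(300, 207) [ 0.646 -0.067  0.03 ] 0.6357
178 []
179 []
180 []
181 []
182 []
183 [(309, np.float64(0.03), np.float64(0.6899), np.float64(-0.1582)), (310, np.float64(0.088), np.float64(0.6764), np.float64(-0.1581)), (311, np.float64(0.093), np.float64(0.6751), np.float64(-0.16))]
184 [(305, np.float64(0.093), np.float64(0.6739), np.float64(-0.1466)), (306, np.float64(0.091), np.float64(0.6742), np.float64(-0.1489)), (307, np.float64(0.092), np.float64(0.6739), np.float64(-0.1511)), (308, np.float64(0.092), np.float64(0.6736), np.float64(-0.1533)), (309, np.float64(0.095), np.float64(0.6728), np.float64(-0.1554)), (310, np.float64(0.088), np.float64(0.674), np.float64(-0.1578)), (311, np.float64(0.089), np.float64(0.6737), np.float64(-0.16)), (317, np.float64(0.057), np.float64(0.6797), np.float64(-0.1749)), (318, np.float64(0.101), np.float64(0.6695), np.float64(-0.1747))]
185 [(305, np.float64(0.088), np.float64(0.673), np.flo
[... 528 characters left out ...]
, np.float64(-0.139))]
187 []
start [[17, 53, 119], [24, 55, 122], [68, 89, 134], [153, 167, 180], [199, 205, 207], [196, 202, 206], [195, 203, 205], [196, 204, 207], [200, 205, 205], [200, 203, 206], [168, 193, 244], [66, 142, 253], [37, 97, 210], [27, 68, 153], [21, 24, 35], [12, 13, 5], [23, 21, 20], [20, 18, 20], [15, 13, 17], [19, 19, 21], [23, 19, 22], [22, 20, 22]]
now [[25, 58, 125], [21, 56, 126], [33, 55, 104], [59, 45, 51], [98, 57, 29], [119, 68, 34], [118, 69, 37], [114, 66, 37], [117, 68, 35], [171, 97, 48], [184, 110, 68], [78, 85, 146], [34, 89, 193], [25, 60, 127], [16, 15, 26], [17, 19, 17], [16, 15, 18], [14, 15, 15], [22, 21, 24], [14, 15, 15], [21, 19, 18], [25, 24, 24]]
```

{"op": "send_rows", "data": {"plan": [[255, -0.0016, 0, 0.0014, 0], [255, -0.0016, 0, 0.0014, 0], [255, 0, 0, 0, 0]]}}

```text
time_s: 22.42
position: [0.6451, -0.0872, 0.1233]
tcp_rot: [[0.795, 0.093, 0.599], [0.074, -0.996, 0.056], [0.602, -0.0, -0.799]]
force: [0.4, 2.1, 15.7]
opening: 0.156
grasp_force: 30.0
```

{"op": "send_rows", "data": {"plan": [[255, -0.0018, 0, 0.0012, 0], [255, -0.0018, 0, 0.0012, 0], [255, 0, 0, 0, 0]]}}

```text
time_s: 22.67
position: [0.645, -0.0873, 0.1227]
tcp_rot: [[0.791, 0.094, 0.604], [0.074, -0.996, 0.057], [0.607, -0.0, -0.795]]
force: [-8.0, 1.5, 32.2]
opening: 0.156
grasp_force: 30.1
```

```bash
python3 look.py rg2; python3 claw.py
```

```text
[330 176   3   4   9] z [0.162  0.1647 0.17  ] xr [0.6627 0.6656 0.6698] yr -0.199 -0.199
[286 180   4   3  10] z [0.1485 0.1664 0.1681] xr [0.6647 0.6682 0.6702] yr -0.1088 -0.1087
plate top 104 [0.167  0.1695 0.1735] 0.6623835090677711
deck slopes [ 3.57 -0.1 ] z 0.0908 yr ext [-0.2183 -0.0896] 396
```

{"op": "send_rows", "data": {"plan": [[255, 0.0036, 0, -0.002, 0], [255, 0.0034, 0, -0.002, 0], [255, 0.002, 0, 0, 0], [255, 0, 0, 0, 0]]}}

```text
time_s: 23.1
position: [0.6451, -0.087, 0.124]
tcp_rot: [[0.801, 0.092, 0.592], [0.074, -0.996, 0.055], [0.595, 0.0, -0.804]]
force: [-4.1, -0.7, 5.1]
opening: 0.159
grasp_force: 30.0
```

```bash
python3 look.py rg2; python3 claw.py
```

```text
[330 175   3   4   8] z [0.1638 0.1673 0.1735] xr [0.6645 0.6667 0.6693] yr -0.1988 -0.1993
[286 180   4   3   9] z [0.1516 0.1653 0.1675] xr [0.6648 0.6681 0.6698] yr -0.1084 -0.1087
plate top 107 [0.1673 0.1705 0.1736] 0.6636647004486838
deck slopes [ 2.29 -0.1 ] z 0.0922 yr ext [-0.2181 -0.0896] 364
```

{"op": "send_rows", "data": {"plan": [[255, 0.0022, 0, -0.0028, 0], [255, 0.002, 0, 0.0015, 0], [255, 0.002, 0, 0.0015, 0], [255, 0, 0, 0, 0]]}}

```text
time_s: 23.53
position: [0.6476, -0.0866, 0.1258]
tcp_rot: [[0.803, 0.092, 0.588], [0.075, -0.996, 0.054], [0.591, 0.001, -0.807]]
force: [-13.2, -2.9, 8.8]
opening: 0.158
grasp_force: 30.0
```

{"op": "send_rows", "data": {"plan": [[255, 0.0009, 0, 0.0013, 0], [255, 0.0009, 0, 0.0013, 0], [255, 0, 0, 0, 0]]}}

```text
time_s: 23.78
position: [0.6484, -0.0865, 0.1254]
tcp_rot: [[0.804, 0.091, 0.587], [0.074, -0.996, 0.052], [0.59, 0.001, -0.808]]
force: [-26.0, -5.1, 21.5]
opening: 0.156
grasp_force: 30.0
```

```bash
python3 look.py rg2; python3 claw.py
```

```text
[286 180   3   1   3] z [0.1628 0.1633 0.1666] xr [0.6691 0.6698 0.6703] yr -0.108 -0.108
plate top 108 [0.1675 0.1703 0.1732] 0.6673841717123281
deck slopes [-0.43 -0.35] z 0.0945 yr ext [-0.2183 -0.0899] 288
```

Run:
```python
from h import *
a=np.load("/tmp/scene0.npz")["im"];b=np.load("/tmp/l.npz")["b"]
o=np.hstack([cv2.resize(x[300:345,300:350],(395,590),interpolation=cv2.INTER_NEAREST) for x in(a,b)]);cv2.imwrite("pics/latch.png",o)
P=cloud("scene",np.load("/tmp/l.npz")["db"]);P0=cloud("scene",np.load("/tmp/scene0.npz")["d"])
ex=np.array([.995,.101])
for v in range(311,330): print(v,a[v,325].tolist(),b[v,325].tolist(),'xr,z start',(P0[v,321:329,:2]@ex).mean().round(4),P0[v,321:329,2].mean().round(4),'now',(P[v,321:329,:2]@ex).mean().round(4),P[v,321:329,2].mean().round(4))
```

```text
311 [196, 202, 206] [95, 56, 29] xr,z start 0.563 0.0004 now 0.6677 0.1146
312 [195, 203, 205] [116, 68, 36] xr,z start 0.5655 -0.0004 now 0.6509 0.0931
313 [196, 204, 207] [118, 72, 40] xr,z start 0.5678 -0.0016 now 0.654 0.0933
314 [200, 205, 205] [116, 68, 34] xr,z start 0.5727 0.0001 now 0.6576 0.094
315 [200, 203, 206] [160, 90, 46] xr,z start 0.5755 -0.0003 now 0.6605 0.094
316 [168, 193, 244] [203, 117, 57] xr,z start 0.5783 -0.0008 now 0.6631 0.0936
317 [66, 142, 253] [163, 102, 84] xr,z start 0.6684 0.0964 now 0.6654 0.0931
318 [37, 97, 210] [57, 79, 145] xr,z start 0.6704 0.0955 now 0.6687 0.0935
319 [27, 68, 153] [24, 64, 142] xr,z start 0.6684 0.09 now 0.674 0.0963
320 [21, 24, 35] [16, 20, 30] xr,z start 0.6875 0.1084 now 0.6867 0.1075
321 [12, 13, 5] [20, 19, 15] xr,z start 0.6899 0.108 now 0.6899 0.108
322 [23, 21, 20] [14, 13, 12] xr,z start 0.6926 0.108 now 0.6925 0.1078
323 [20, 18, 20] [16, 16, 17] xr,z start 0.6956 0.1082 now 0.6956 0.1082
324 [15, 13, 17] [15, 17, 16] xr,z start 0.6981 0.108 now 0.6989 0.1088
325 [19, 19, 21] [18, 18, 16] xr,z start 0.7011 0.1083 now 0.701 0.1082
326 [23, 19, 22] [25, 26, 26] xr,z start 0.7034 0.1078 now 0.7034 0.1078
327 [22, 20, 22] [14, 14, 16] xr,z start 0.7055 0.1071 now 0.7062 0.108
328 [8, 10, 9] [14, 10, 12] xr,z start 0.707 0.1058 now 0.707 0.1058
329 [11, 14, 14] [14, 15, 13] xr,z start 0.7065 0.102 now 0.7068 0.1023
```

View pics/latch.png

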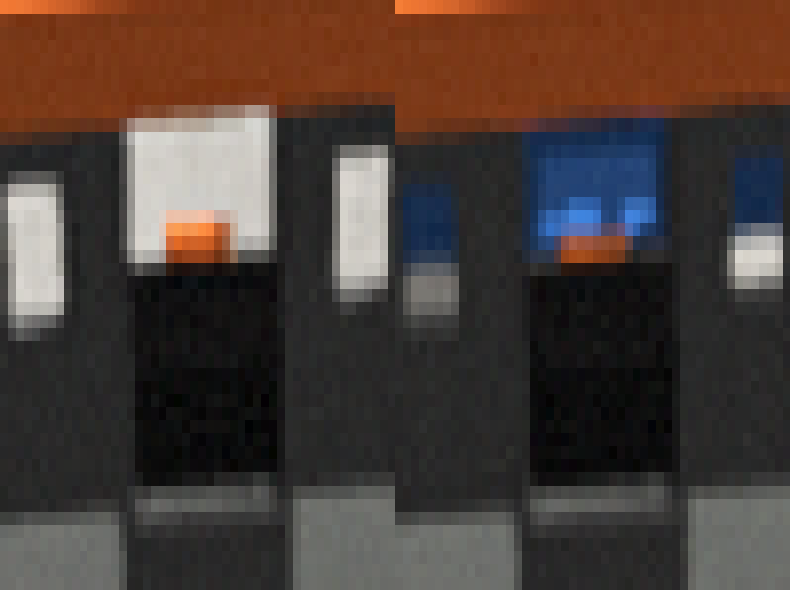

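The picture shows, at left, the latch at rest at (197,237). At right, the bracket is level and the latch pushed in behind the plate at (595,245), with the deck visible through the window. The nose is in, so I'll ease the forward push and press down.

{"op": "send_rows", "data": {"plan": [[255, -0.0012, 0, 0.0008, 0], [255, -0.0012, 0, 0.0012, 0], [255, -0.0009, 0, 0.0012, 0], [255, 0, 0, 0, 0]]}}

```text
time_s: 24.22
position: [0.6483, -0.0865, 0.1221]
tcp_rot: [[0.803, 0.091, 0.589], [0.074, -0.996, 0.053], [0.592, 0.001, -0.806]]
force: [-27.1, -4.4, 25.2]
opening: 0.155
grasp_force: 30.0
```

```bash
python3 look.py rg2; python3 claw.py
```

```text
[330 175   2   4   7] z [0.1655 0.1673 0.1757] xr [0.6645 0.6667 0.6687] yr -0.1984 -0.1983
[286 180   3   3   9] z [0.1635 0.1665 0.1711] xr [0.6646 0.6671 0.6697] yr -0.1078 -0.1078
plate top 108 [0.1672 0.1699 0.1739] 0.6641878092379714
deck slopes [ 2.9  -0.39] z 0.0908 yr ext [-0.2184 -0.0898] 309
```

{"op": "send_rows", "data": {"plan": [[255, 0.001, 0, -0.004, 0], [255, 0.001, 0, -0.003, 0], [160, 0, 0, 0, 0], [160, 0, 0, 0, 0], [160, 0, 0, 0, 0], [160, 0, 0, 0, 0]]}}

```text
time_s: 24.82
position: [0.6515, -0.0865, 0.1285]
tcp_rot: [[0.8, 0.093, 0.593], [0.074, -0.996, 0.056], [0.596, -0.001, -0.803]]
force: [0.5, -1.0, -1.1]
opening: 0.341
grasp_force: 0.0
```

```bash
python3 - <<'E'
s=open('claw.py').read()
s+='''
Q=cloud("scene",D['db']);hs=cv2.cvtColor(D['b'],cv2.COLOR_BGR2HSV);w=np.zeros((480,640),bool);w[311:319,316:335]=1
m=w&(cv2.inRange(hs,(100,120,60),(125,255,255))>0)&(Q[...,2]<.1);q=Q[m];x=q[:,:2]@ex
print('rear deck n',m.sum(),'z',q[:,2].mean().round(4),'xr max',np.percentile(x,95).round(4))
o=w&(cv2.inRange(hs,(2,120,80),(18,255,255))>0);v,u=np.nonzero(o);q=Q[o];print('latch n',len(v),'rows',np.bincount(v)[314:322] if len(v) else 0,'xr',np.median(q[:,:2]@ex).round(4),'z',np.median(q[:,2]).round(4))
'''
open('claw.py','w').write(s)
E
python3 st.py; python3 look.py rg2; python3 claw.py
python3 - <<'E'
import numpy as np
exec("from h import *")
ex,ey=np.array([.995,.101]),np.array([-.101,.995]);s=read_state();p=s['position']
d=np.r_[(.6385-p[:2]@ex)*ex,.135-p[2]];print('delta',(s['tcp_rot'].T@d).round(4))
E
```

```text
[-26.1  33.4 110.4  78.2  18.5 -13.8] [ 0.6515 -0.0865  0.1285] 24.8167
[[ 0.8    0.093  0.593]
 [ 0.074 -0.996  0.056]
 [ 0.596 -0.001 -0.803]] force [ 0.5 -1.  -1.1]
[330 176   2   2   4] z [0.1648 0.1668 0.1714] xr [0.6664 0.6674 0.669 ] yr -0.1985 -0.1985
[286 180   3   2   6] z [0.1675 0.1683 0.1713] xr [0.666  0.6676 0.6691] yr -0.1079 -0.1079
plate top 101 [0.1685 0.1718 0.1747] 0.6641749606424802
deck slopes [0.32 0.12] z 0.0963 yr ext [-0.2179 -0.0883] 228
rear deck n 77 z 0.0955 xr max 0.6641
latch n 16 rows [0 0 0 8 8] xr 0.6695 z 0.0954
delta [ 0.0034  0.     -0.0057]
```

{"op": "send_rows", "data": {"plan": [[160, 0.0034, 0, -0.0057, 0], [160, 0, 0, 0, 0], [255, 0, 0, 0, 0], [255, 0, 0, 0, 0], [255, 0, 0, 0, 0], [255, 0, 0, 0, 0], [255, 0, 0, 0, 0], [255, 0, 0, 0, 0]]}}

```text
time_s: 25.58
position: [0.6499, -0.0863, 0.1349]
tcp_rot: [[0.8, 0.093, 0.592], [0.074, -0.996, 0.056], [0.595, -0.001, -0.804]]
force: [1.3, 0.6, -1.3]
opening: 0.153
grasp_force: 30.0
```

```bash
python3 st.py; python3 look.py rg2; python3 claw.py
```

```text
[-26.2  32.6 110.4  75.5  18.8 -11. ] [ 0.6499 -0.0863  0.1349] 25.5833
[[ 0.8    0.093  0.592]
 [ 0.074 -0.996  0.056]
 [ 0.595 -0.001 -0.804]] force [ 1.3  0.6 -1.3]
[330 176   3   2   5] z [0.1564 0.1659 0.1686] xr [0.6671 0.6685 0.6699] yr -0.1994 -0.2001
[286 180   3   2   6] z [0.1654 0.1682 0.1717] xr [0.6661 0.6674 0.6697] yr -0.1079 -0.1079
plate top 102 [0.1697 0.1725 0.1752] 0.6640706712068171
deck slopes [-0.05 -0.05] z 0.0963 yr ext [-0.218  -0.0884] 284
rear deck n 77 z 0.0954 xr max 0.6643
latch n 16 rows [0 0 0 8 8] xr 0.6689 z 0.0956
```

{"op": "send_rows", "data": {"plan": [[255, -0.0014, 0, 0.002, 0], [255, -0.0014, 0, 0.002, 0], [255, 0, 0, 0, 0]]}}

```text
time_s: 25.93
position: [0.6502, -0.0864, 0.131]
tcp_rot: [[0.799, 0.093, 0.594], [0.074, -0.996, 0.056], [0.596, -0.001, -0.803]]
force: [-5.1, -0.1, 8.4]
opening: 0.156
grasp_force: 30.0
```

```bash
python3 look.py rg2; python3 claw.py
```

```text
[330 175   3   4   9] z [0.1605 0.1651 0.1747] xr [0.6644 0.6664 0.6701] yr -0.1992 -0.2001
[286 180   4   3  10] z [0.1621 0.1677 0.1688] xr [0.6647 0.6669 0.6691] yr -0.1082 -0.1086
plate top 105 [0.1673 0.1699 0.1728] 0.6633919662540111
deck slopes [2.36 0.19] z 0.091 yr ext [-0.2181 -0.0887] 277
rear deck n 98 z 0.0932 xr max 0.6668
latch n 8 rows [0 0 0 0 8] xr 0.6707 z 0.0957
```

{"op": "send_rows", "data": {"plan": [[255, -0.0012, 0, 0.0016, 0], [255, -0.0012, 0, 0.0016, 0], [255, 0, 0, 0, 0]]}}

```text
time_s: 26.28
position: [0.6503, -0.0864, 0.13]
tcp_rot: [[0.797, 0.093, 0.597], [0.074, -0.996, 0.055], [0.599, 0.0, -0.8]]
force: [-14.5, -0.3, 23.6]
opening: 0.157
grasp_force: 30.1
```

{"op": "send_rows", "data": {"plan": [[255, -0.0006, 0, 0.0014, 0], [255, -0.0006, 0, 0.0014, 0], [255, 0, 0, 0, 0]]}}

```text
time_s: 26.53
position: [0.651, -0.0864, 0.1284]
tcp_rot: [[0.796, 0.093, 0.598], [0.075, -0.996, 0.055], [0.601, 0.001, -0.799]]
force: [-18.7, -1.1, 31.7]
opening: 0.158
grasp_force: 30.1
```

```bash
python3 look.py rg2; python3 claw.py
```

```text
[330 176   3   3   8] z [0.158  0.1653 0.1662] xr [0.6648 0.6671 0.6706] yr -0.1995 -0.2002
[286 180   4   3  10] z [0.1609 0.1651 0.1686] xr [0.6646 0.6678 0.6697] yr -0.1082 -0.1086
plate top 98 [0.1667 0.1696 0.1727] 0.6633947063531843
deck slopes [3.01 0.14] z 0.0898 yr ext [-0.218  -0.0887] 278
rear deck n 98 z 0.0927 xr max 0.668
latch n 7 rows [0 0 0 0 7] xr 0.6694 z 0.0944
```

{"op": "send_rows", "data": {"plan": [[255, -0.0006, 0, 0.0014, 0], [255, -0.0006, 0, 0.0014, 0], [255, 0, 0, 0, 0]]}}

```text
time_s: 26.88
position: [0.6519, -0.0863, 0.1258]
tcp_rot: [[0.795, 0.093, 0.599], [0.075, -0.996, 0.055], [0.601, 0.001, -0.799]]
force: [-18.8, -0.8, 33.6]
opening: 0.158
grasp_force: 30.1
```

```bash
python3 look.py rg2; python3 claw.py
```

```text
[330 175   3   4   9] z [0.1621 0.1671 0.1721] xr [0.6641 0.6664 0.6698] yr -0.1992 -0.2
[286 180   4   3  10] z [0.1616 0.166  0.168 ] xr [0.665  0.6672 0.6698] yr -0.1082 -0.1086
plate top 102 [0.1665 0.17   0.1731] 0.6629198687582143
deck slopes [3.54 0.24] z 0.0896 yr ext [-0.2181 -0.0887] 279
rear deck n 100 z 0.0928 xr max 0.668
latch n 7 rows [0 0 0 0 7] xr 0.6673 z 0.0924
```

{"op": "send_rows", "data": {"plan": [[255, 0.0024, 0, -0.0032, 0], [255, 0.0024, 0, -0.0032, 0], [255, 0.0012, 0, -0.0016, 0], [255, 0, 0, 0, 0]]}}

```text
time_s: 27.32
position: [0.6516, -0.0863, 0.1304]
tcp_rot: [[0.8, 0.093, 0.593], [0.075, -0.996, 0.056], [0.595, -0.0, -0.804]]
force: [-0.8, -0.3, 1.6]
opening: 0.158
grasp_force: 30.0
```

```bash
python3 look.py rg2; python3 claw.py
```

```text
[330 176   3   2   5] z [0.1685 0.17   0.1717] xr [0.6652 0.6661 0.6685] yr -0.1989 -0.1991
[286 180   3   2   6] z [0.1665 0.167  0.1679] xr [0.6669 0.668  0.6691] yr -0.1079 -0.1079
plate top 104 [0.168  0.1717 0.1745] 0.665345268713136
deck slopes [-0.18  0.35] z 0.0961 yr ext [-0.2182 -0.0887] 287
rear deck n 85 z 0.095 xr max 0.6645
latch n 16 rows [0 0 0 8 8] xr 0.6693 z 0.0968
```

{"op": "send_rows", "data": {"plan": [[255, 0.002, 0, 0.0015, 0], [255, 0.002, 0, 0.0015, 0], [255, 0, 0, 0, 0]]}}

```text
time_s: 27.67
position: [0.6543, -0.0859, 0.129]
tcp_rot: [[0.803, 0.092, 0.589], [0.074, -0.996, 0.055], [0.592, -0.0, -0.806]]
force: [-8.5, -2.1, 4.4]
opening: 0.154
grasp_force: 30.0
```

```bash
python3 look.py rg2; python3 claw.py
```

```text
[286 180   3   1   3] z [0.1635 0.1684 0.1685] xr [0.6686 0.6687 0.6703] yr -0.108 -0.108
plate top 106 [0.1675 0.1705 0.1738] 0.6674857710491926
deck slopes [-0.51  0.25] z 0.0946 yr ext [-0.2177 -0.0885] 250
rear deck n 94 z 0.0941 xr max 0.6672
latch n 8 rows [0 0 0 0 8] xr 0.6714 z 0.0964
```

{"op": "send_rows", "data": {"plan": [[255, -0.0012, 0, 0.0016, 0], [255, 0, 0, 0, 0]]}}

```text
time_s: 27.93
position: [0.6546, -0.0859, 0.1286]
tcp_rot: [[0.801, 0.092, 0.591], [0.074, -0.996, 0.055], [0.594, -0.0, -0.805]]
force: [-13.2, -0.5, 12.4]
opening: 0.157
grasp_force: 30.0
```

```bash
python3 look.py rg2; python3 claw.py
```

```text
[286 180   3   1   3] z [0.1642 0.165  0.165 ] xr [0.6696 0.6696 0.6698] yr -0.108 -0.108
plate top 108 [0.168  0.1703 0.1726] 0.6676441493385189
deck slopes [-0.02 -0.01] z 0.094 yr ext [-0.2183 -0.0889] 255
rear deck n 91 z 0.0936 xr max 0.667
latch n 8 rows [0 0 0 0 8] xr 0.6699 z 0.095
```

Run:
```python
from h import *
a0=np.load("/tmp/top0.npz")["im"];a=np.load("/tmp/l.npz")["a"]
for c in (281,283,284,293,296,326,328,337):
    print(c,'start',[(v,)+tuple(a0[v,c].tolist()) for v in range(172,188)]);print('   now',[(v,)+tuple(a[v,c].tolist()) for v in range(172,188)])
```

```text
281 start [(172, 33, 33, 37), (173, 62, 61, 61), (174, 72, 69, 71), (175, 109, 110, 108), (176, 110, 106, 104), (177, 112, 111, 108), (178, 130, 126, 124), (179, 166, 163, 160), (180, 184, 179, 177), (181, 219, 211, 209), (182, 216, 208, 206), (183, 215, 209, 206), (184, 216, 212, 207), (185, 215, 208, 208), (186, 219, 213, 207), (187, 201, 195, 191)]
   now [(172, 35, 36, 38), (173, 69, 70, 70), (174, 88, 85, 86), (175, 132, 131, 126), (176, 128, 124, 124), (177, 127, 126, 124), (178, 148, 144, 141), (179, 182, 177, 173), (180, 203, 198, 194), (181, 237, 233, 231), (182, 234, 230, 228), (183, 234, 230, 228), (184, 235, 232, 228), (185, 237, 233, 230), (186, 236, 232, 225), (187, 222, 214, 211)]
283 start [(172, 38, 40, 43), (173, 35, 36, 41), (174, 40, 41, 46), (175, 39, 41, 44), (176, 40, 42, 44), (177, 42, 42, 46), (178, 35, 45, 51), (179, 36, 79, 88), (180, 28, 55, 72), (181, 29, 56, 74), (182, 28, 55, 69), (183, 29, 50, 64), (184, 30, 47, 56), (185, 34, 35, 37), (186, 27, 30, 28), (187, 32, 38, 61)]
   now [(172, 44, 46, 49), (173, 48, 45, 51), (174, 41, 43, 45), (175, 47, 48, 5
[... 3532 characters left out ...]
, 231), (186, 60, 138, 231), (187, 56, 138, 230)]
337 start [(172, 28, 32, 35), (173, 31, 40, 49), (174, 31, 63, 77), (175, 32, 52, 64), (176, 33, 37, 47), (177, 35, 41, 45), (178, 36, 39, 39), (179, 41, 41, 44), (180, 34, 36, 38), (181, 33, 31, 32), (182, 41, 62, 100), (183, 52, 128, 217), (184, 46, 114, 212), (185, 51, 120, 213), (186, 57, 121, 214), (187, 52, 120, 210)]
   now [(172, 36, 39, 45), (173, 27, 38, 50), (174, 31, 67, 87), (175, 49, 65, 73), (176, 115, 82, 60), (177, 167, 96, 58), (178, 71, 50, 45), (179, 57, 41, 37), (180, 58, 44, 40), (181, 63, 41, 32), (182, 61, 71, 111), (183, 54, 144, 239), (184, 58, 138, 234), (185, 56, 135, 230), (186, 58, 135, 231), (187, 56, 134, 230)]
```

{"op": "send_rows", "data": {"plan": [[255, -0.0003, 0.003, 0.0006, 0], [255, -0.0003, -0.003, 0.0006, 0], [255, -0.0003, -0.003, 0.0006, 0], [255, -0.0003, 0.003, 0.0006, 0], [255, -0.0003, 0.003, 0.0006, 0], [255, -0.0003, -0.003, 0.0006, 0], [255, 0, 0, 0, 0]]}}

```text
time_s: 28.62
position: [0.6546, -0.0861, 0.1271]
tcp_rot: [[0.8, 0.091, 0.593], [0.074, -0.996, 0.053], [0.596, 0.002, -0.803]]
force: [-24.8, -2.2, 29.2]
opening: 0.154
grasp_force: 30.1
```

```bash
python3 look.py rg2; python3 claw.py
```

```text
[330 175   2   2   3] z [0.165  0.1671 0.1832] xr [0.6663 0.6687 0.6695] yr -0.1986 -0.1987
[286 180   3   2   4] z [0.1654 0.1673 0.1681] xr [0.6678 0.6689 0.669 ] yr -0.1079 -0.108
plate top 112 [0.1669 0.1695 0.1723] 0.6668887255627771
deck slopes [0.73 0.22] z 0.0927 yr ext [-0.218  -0.0888] 261
rear deck n 95 z 0.0931 xr max 0.6676
latch n 7 rows [0 0 0 0 7] xr 0.6676 z 0.0926
```

{"op": "send_rows", "data": {"plan": [[255, -0.0008, 0.006, 0.0002, 0], [255, -0.0004, -0.006, 0.0004, 0], [255, -0.0004, -0.006, 0.0004, 0], [255, -0.0004, 0.006, 0.0004, 0], [255, 0, 0.006, 0, 0], [255, 0, -0.006, 0, 0], [255, 0, 0, 0, 0]]}}

```text
time_s: 29.3
position: [0.6548, -0.0854, 0.1203]
tcp_rot: [[0.802, 0.093, 0.589], [0.074, -0.996, 0.057], [0.592, -0.002, -0.806]]
force: [-3.0, -1.5, -5.2]
opening: 0.155
grasp_force: 30.0
```

```bash
python3 look.py rg2; python3 claw.py
```

```text
[330 176   2   2   4] z [0.1577 0.1594 0.1614] xr [0.6685 0.6694 0.6709] yr -0.1991 -0.1991
[286 180   3   2   6] z [0.1568 0.1584 0.1598] xr [0.6689 0.67   0.6713] yr -0.1079 -0.1079
plate top 16 [0.1656 0.1697 0.207 ] 0.6669834778519687
deck slopes [-0.7   0.28] z 0.0867 yr ext [-0.2174 -0.0879] 267
rear deck n 48 z 0.0876 xr max 0.6681
latch n 16 rows [0 0 0 8 8] xr 0.6693 z 0.096
```

The wiggle broke the friction: the bracket dropped about 6 mm and the latch sprang back out. I'll press once more, then do a gentle lift to confirm the lock.

{"op": "send_rows", "data": {"plan": [[255, -0.0015, 0, 0.002, 0], [255, 0, 0, 0, 0]]}}

```text
time_s: 29.57
position: [0.6552, -0.0855, 0.1189]
tcp_rot: [[0.801, 0.094, 0.591], [0.075, -0.996, 0.056], [0.594, -0.001, -0.805]]
force: [-6.7, 0.2, -1.1]
opening: 0.157
grasp_force: 30.0
```

{"op": "send_rows", "data": {"plan": [[255, 0.0024, 0, -0.0032, 0], [255, 0.0018, 0, -0.0024, 0], [255, 0, 0, 0, 0]]}}

```text
time_s: 29.82
position: [0.6539, -0.0855, 0.1236]
tcp_rot: [[0.804, 0.093, 0.587], [0.075, -0.996, 0.056], [0.59, -0.001, -0.807]]
force: [-5.9, -2.2, -15.2]
opening: 0.16
grasp_force: 30.0
```

```bash
python3 look.py rg2; python3 claw.py
```

```text
[330 176   2   2   4] z [0.1568 0.1609 0.1638] xr [0.6682 0.6693 0.6705] yr -0.199 -0.1991
[286 180   3   2   6] z [0.1564 0.1583 0.1604] xr [0.6687 0.6701 0.6715] yr -0.1079 -0.1079
plate top 32 [0.1652 0.1668 0.2057] 0.6670493781190079
deck slopes [-3.5   0.15] z 0.0914 yr ext [-0.2176 -0.0884] 281
rear deck n 65 z 0.0882 xr max 0.665
latch n 16 rows [0 0 0 8 8] xr 0.6689 z 0.0955
```

It's locked: the lift is resisted and the rear stays put. I'll press it home and let go.

{"op": "send_rows", "data": {"plan": [[255, -0.0024, 0, 0.0032, 0], [255, -0.0027, 0, 0.0036, 0], [255, -0.0012, 0, 0.0016, 0], [255, 0, 0, 0, 0]]}}

```text
time_s: 30.25
position: [0.6558, -0.0853, 0.1189]
tcp_rot: [[0.798, 0.093, 0.595], [0.074, -0.996, 0.056], [0.598, -0.001, -0.802]]
force: [-15.7, -0.2, 10.8]
opening: 0.155
grasp_force: 30.0
```

```bash
python3 look.py rg2; python3 claw.py
```

```text
[330 176   2   2   4] z [0.1544 0.1565 0.1585] xr [0.6689 0.6703 0.6717] yr -0.1994 -0.1994
[286 180   3   2   6] z [0.1567 0.1573 0.1583] xr [0.6692 0.6703 0.6715] yr -0.1079 -0.1079
plate top 9 [0.1654 0.1988 0.206 ] 0.6639241600006591
deck slopes [0.08 0.23] z 0.085 yr ext [-0.2177 -0.0885] 284
rear deck n 38 z 0.0869 xr max 0.6682
latch n 16 rows [0 0 0 8 8] xr 0.6684 z 0.0954
```

{"op": "send_rows", "data": {"plan": [[255, -0.001, 0, -0.003, 0], [120, 0, 0, 0, 0], [120, 0, 0, 0, 0], [120, 0, 0, 0, 0], [120, 0, 0, 0, 0], [120, 0, 0, 0, 0], [120, 0, 0, 0, 0], [120, 0, 0, -0.02, 0], [120, 0, 0, -0.035, 0], [120, 0, 0, -0.035, 0], [120, 0, 0, -0.035, 0]]}}

```text
time_s: 31.27
position: [0.5786, -0.0928, 0.2184]
tcp_rot: [[0.801, 0.093, 0.591], [0.074, -0.996, 0.057], [0.593, -0.002, -0.805]]
force: [0.6, -0.2, 1.6]
opening: 0.528
grasp_force: 0.0
```

```bash
python3 st.py; python3 look.py fin; python3 claw.py
python3 - <<'E'
import cv2,numpy as np
d=np.load("/tmp/l.npz");o=np.hstack([cv2.resize(d['a'][60:330,140:480],(400,318)),cv2.resize(d['b'][200:400,230:480],(400,318))]);cv2.imwrite("pics/final.png",o)
E
```

```text
[-31.6  19.3 115.5  56.3  25.4   5.3] [ 0.5786 -0.0928  0.2184] 31.2667
[[ 0.801  0.093  0.591]
 [ 0.074 -0.996  0.057]
 [ 0.593 -0.002 -0.805]] force [ 0.6 -0.2  1.6]
[330 175   3   5  10] z [0.1545 0.1593 0.1636] xr [0.6644 0.6674 0.6713] yr -0.1993 -0.2002
[287 180   3   4  11] z [0.1546 0.1561 0.1578] xr [0.665  0.6676 0.6716] yr -0.1095 -0.1097
plate top 1 [0.1651 0.1651 0.1651] 0.6621410888381225
deck slopes [2.49 0.03] z 0.0821 yr ext [-0.2185 -0.09  ] 1611
rear deck n 44 z 0.0851 xr max 0.667
latch n 16 rows [0 0 0 8 8] xr 0.6692 z 0.0962
```

View pics/final.png

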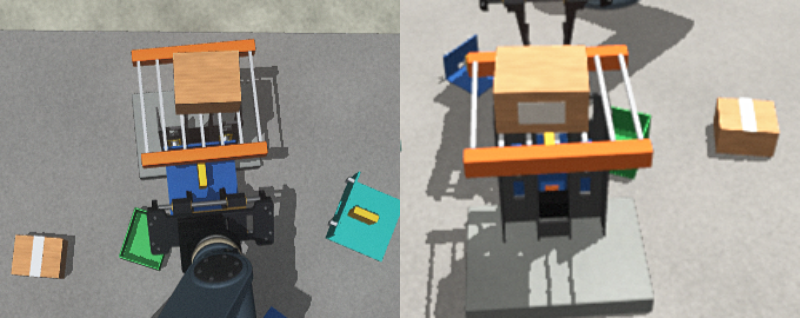

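The final view shows the bracket hung in the ringed slots, with the latch in its window at (551,187) in the right half. The carton, bin and box are unmoved. The hand is clear, so I'll hand in.

{"op": "send_rows", "data": {"plan": [[120, 0, 0, -0.03, 0], [120, 0, 0, -0.03, 0], [120, 0, 0, 0, 0]]}}

```text
time_s: 31.62
position: [0.5441, -0.0968, 0.2694]
tcp_rot: [[0.798, 0.093, 0.596], [0.076, -0.996, 0.054], [0.598, 0.002, -0.801]]
force: [0.8, -0.1, 0.9]
opening: 0.527
grasp_force: 0.0
```

```bash
python3 -c "
from rig import *
print(hand_in())"
```

```text
the job is handed in; nothing more can be done
None
```

The blue bracket hangs in the yellow-ringed slots with the latch locked (a lift test was resisted), released and handed in at about 32 s; it sags about 2.5° front-down on the claws' play, and the carton, bin and top box look unmoved in the final view.

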